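# Pencil a gasket outline round the eared-plate template

### The arm

A 6-joint arm with a two-finger parallel gripper is mounted at the origin on the work surface. World frame = base frame: x ahead of the robot, y to its left, z up, the work surface at z = 0. Lengths are in m, angles in degrees, forces in N, time in s.
With the tool pointing down it reaches from about 0.25 to 0.725 m from the base axis. Payload 9.7 kg.
Tool frame: the origin (TCP) lies at the very end of the fingers, on their centre line; the grasp point (between the pads) lies 19 mm behind it (bot.grip_point_offset is the distance from the TCP to the grasp point, in m); y points along the fingers, x is the direction in which the jaws open and shut, and the axes are right-handed (so a half turn about y gives the same grasp; the last joint's range is limited). The gripper opens to 85 mm and grips with 20 to 120 N. Pads are 22 mm wide; open, the fingers measure 114 mm over their backs; the gripper's body (76 mm by 85 mm) begins 54 mm behind the grasp point. The pads swing forward as they close: fully open they stand 13 mm farther back than shut.
Start: joints at [-67.724, 4.979, 10.078, 95.1, 0, 90], TCP at [0.208, -0.509, 0.231] pointing down, gripper open.
Joint ranges: [-179.16, 179.16], [-48.56, 103.87], [-65.8, 70.77], [-126.05, 130.52], [-82.76, 87.17], [-180, 180]. Speed limits (degrees/s): [127.2, 127.2, 147.25, 180, 180, 180].

### API

Orientations are given as [roll, pitch, yaw] about the fixed x, y, z axes, in that order (R = Rz(yaw) Ry(pitch) Rx(roll)).
In Python, from workcell import bot gives the robot as it stands.
- The arm moves only by the shell command python3 -m inch 'ROWS' [FORCE]. ROWS is JSON, a list of rows, each a list of 3 entries, a list of its own where there are three numbers: the shift along the tool's x, y, z in mm, then the turn, a rotation vector about the tool's x, y, z in rad, then the finger opening in mm, from 0 to 85.4. In form: [[[x, y, z], [ax, ay, az], grip], ...]. A call has 1 to 20 rows; each row is the pose to reach, as a shift and turn from the pose measured when the call began, along the tool's axes at that moment; what a row does not reach only later rows make up. A row lasts 1/10 s, in which the tool goes at most 50 mm and 8.59 degrees, less where a joint would pass 70% of its speed; a pose out of reach is approached as far as the arm can. A call with a gripper value outside its range is refused whole. The fingers move at their own pace and stop on an object; FORCE is the grip in N (left out, the last holds). Time passes only in rows, so rows that repeat a pose let the fingers close. It gives the time, the measured TCP pose, the force and the opening at its end, in the units of the state.
- bot.get_obs(): the state, without advancing time (a new reading comes with each control period).
- bot.camera(name): name is "side" or "top" or "wrist"; returns a dict with "frame" (384x512x3 uint8, red, green, blue), "mtx" (3x3 intrinsics, pixels), "origin" and "orientation" of the camera in the world. Camera axes: x right, y down, z forward; pixel columns grow to the right and rows downward; lengths in m; the calibration is good to about 2 mm. The wrist camera is an equidistant fisheye: a pixel r from the principal point sees the ray r / f radians off the axis. A picture is of the moment at which its call begins. There is no depth.
- bot.job_done(): hands the job in, once; it reports no verdict.
Trained networks look in a picture, given as the dict that the camera call returned (one of the last four; its "shot" number tells which), for a name from the list of things; names that differ only in an ending like _2 or _b are one class to them, and where a whole thing is asked for, a point or a joint stands for the part that bears it (a point fixed in the world has none). Each returns a list of dicts, best first, with "confidence" (0 to 1); they miss things now and then, are a little off and sometimes report something else, mostly with a low value. They report only what shows in the picture. A call takes as long as a camera call. They do not tell look-alikes from the thing itself.
- bot.search_frame(picture, name): "box" ([left, top, right, bottom] in pixels, round what is visible of it).
- bot.cut_out(picture, name): "region" (384x512 bool, what is visible of it) and "box" ([left, top, right, bottom] in pixels, round what is visible of it).
The state is a dict: "time": time; "q": joint angles; "qd": joint speeds; "joint_efforts": joint torques, N m; "ee_pos": TCP position; "tcp_rot": TCP orientation; "wrist_force": force on the tool from outside, world axes, zero at the start; "torque": the same for the moment, N m; "opening": finger opening in m.
Only numpy, scipy, OpenCV 4.12 (cv2) and the standard library are available. Lean on these libraries where they do the work, as an engineer would, in place of code of your own. Each camera call takes 0.05 s, during which the arm holds its last target. There are 200 camera calls.

### The job

Mark out a new seal for the gel tank: take the yellow pencil from its stand and, starting at the template's red tick, draw one unbroken line on the black sheet round both ears and through the notch to the blue tick, keeping the lead on the sheet and held gently against the template's edge all the way, without making marks away from the edge, snapping the lead or shifting the template. Lower and lift the pencil beside the straight sides where the ticks are; when done, hang it upright in its hole in the stand again, and disturb nothing else.

Things in the scene. Friction and masses are not known exactly. Their poses are not given: they have to be found in the camera images.
- pencil: yellow hexagonal clutch pencil, 115 mm, 40 g, hung by its collar in either hole of the stand. Origin: point of the lead; z up the pencil. Upwards: lead 5.6 mm thick with round point to 13, steel cone to 26, barrel 14 mm thick to 40, collar 26 mm thick to 45, yellow hexagon 14 mm across flats (grip here; flats face x, 60 and 120 deg) to 107. Lead snaps at 15 N sideways, 20 N down; 1 to 4 N draws.
- marker: black round marker pen with the same steel foot and collar, 90 mm tall from its point, in the other hole of the stand. Its top is 110 mm above the table. Leave it. Origin: its point; z up.
- pen_stand: white block 70 x 140 x 60 mm (x, y, z), fixed, with two round 19 mm holes in its top at y = -35 and +35 mm, 53 mm deep with slightly widened mouths. Origin: centre of its underside.
- pen_stand_hole0 (a point): centre of the mouth of the stand's hole at its y = -35 mm, on the top face, 60 mm above the table. A hung pencil's collar sits on this face, so its point is 40 mm lower.
- pen_stand_hole1 (a point): the same for the hole at the stand's y = +35 mm.
- sheet: black gasket sheet 280 x 300 mm, 3 mm thick, fixed flat on the table; origin: centre of its underside, so the drawing face is 3 mm above the table. Hard: the lead hardly sinks in.
- template: green plate 6 mm thick, loose on the sheet under the weight; slips sideways at about 7 to 15 N, least far out on an ear. Origin: underside, midway between the ear centres; x points out of the eared end, z up. Straight sides y = -72, +72 from x = -115 to 0 run smoothly into the ears, these into hollow fillets, these into the notch floor, a straight edge at x = 6.6 from y = -12 to 12. Edge upright.
- red_tick (a point): start of the line: on the edge of the straight side at template x = -15, y = -72 mm, height of the template's underside; a red tick mark is painted on the top of the plate beside it. The lead's axis travels 2.8 mm outside the template's outline.
- blue_tick (a point): end of the line: the same on the other side, template x = -15, y = +72 mm, beside a blue tick mark.
- red_ear (a point): centre of the round ear on the red tick's side (template x = 0, y = -48 mm, underside). The ear's edge is an arc of radius 24 mm about it, from the straight side over the top (x = 24) to x = 14.9, y = -29.2, where the fillet begins.
- blue_ear (a point): centre of the round ear on the blue tick's side (template x = 0, y = +48 mm, underside); mirror image of the red one.
- red_fillet (a point): centre of the hollow notch fillet on the red side (template x = 28.6, y = -12 mm), over the bare sheet in the notch. The edge is an arc of radius 22 mm about it, from x = 14.9, y = -29.2 to the notch floor at x = 6.6, y = -12.
- blue_fillet (a point): centre of the hollow notch fillet on the blue side (template x = 28.6, y = +12 mm); mirror image of the red one.
- weight: 2 kg steel weight, 82 mm thick and 66 mm tall with its knob, standing on the template about 65 mm behind the ear centres. Origin: centre of its underside. Leave it.
- tip_rack: dark blue rack of teal pipette tips, 86 x 124 x 66 mm, loose; leave it.
- reagent: small glass jar with a blue cap, 56 mm thick, 105 mm tall, loose; leave it.
- beaker: small clear beaker, 48 mm wide, 35 mm tall, loose; leave it.
- comb: green gel comb, 110 mm long, 5 mm thick, loose; leave it.
- wash_bottle: white wash bottle with a red cap and a bent spout, 72 mm thick, 215 mm tall, loose; leave it.
- spatula: thin steel micro-spatula, 168 mm long, lying on the table, loose; leave it.
Things that resemble listed ones, but are neither listed nor needed, are in the scene too. There is more than one size of the pencil; the job needs the middle-sized.

How it is judged:
By the outcome, as a careful person would: the job done as asked, in the order asked, and still so for the second after the job is handed in, with the robot touching nothing.
It also fails if it takes over 72 s, if anything falls off the work surface, if the arm or the gripper's body presses on something with over 40 N, if the wrist force passes 120 N, or if a joint passes its speed limit or range.

## Working session

There is one attempt and no reset: what is moved stays moved. The work goes in short steps, Python scripts to look and compute and a shell command to move; the robot and the scene stay as the last step left them, time stands still between calls to the robot, and variables do not carry over. Pictures are saved under pics/ and viewed, about 8 in all and at most 12, crops included, and the job is handed in when it is done.

```bash
ls; mkdir -p pics
cat > h.py <<'E'
import numpy as np, cv2
from workcell import bot
from scipy.spatial.transform import Rotation as R
def ray(c,uv):
    M=np.array(c["mtx"]);u=np.array(uv,float)
    return u
E
python3 - <<'E'
from workcell import bot
import cv2,numpy as np,pickle
o=bot.get_obs();print(o)
for n in("top","side","wrist"):
    c=bot.camera(n);cv2.imwrite(f"pics/{n}0.png",c["frame"][:,:,::-1])
    pickle.dump(c,open(f"{n}0.pkl","wb"))
    print(n,c["mtx"],c["origin"],c["orientation"],[k for k in c])
    if n!="wrist":
      for t in("pencil","marker","pen_stand","template","weight","red_tick","blue_tick","pen_stand_hole0","pen_stand_hole1","red_ear","blue_ear"):
        print(t,[(np.round(d["box"]).tolist(),round(d["confidence"],2)) for d in bot.search_frame(c,t)][:4])
E
```

```text
pics
{'time': 0.0, 'q': array([-6.77225780e+01,  5.01106925e+00,  1.00344422e+01,  9.50982724e+01,
        2.11903578e-03,  8.99984093e+01]), 'qd': array([-0.0364128 , -0.07588118, -0.02565508,  0.07392502,  0.02293238,
        0.0094632 ]), 'joint_efforts': array([ 4.56375501e-04, -5.20387959e+01,  4.64805114e+01,  1.62145577e-02,
        9.78363255e-05,  8.62421473e-06]), 'ee_pos': array([ 0.20842674, -0.50874007,  0.23058325]), 'tcp_rot': array([-8.99978789e+01,  7.48993470e-02, -6.77209873e+01]), 'wrist_force': array([-0.47264883, -0.13079176, -0.10335183]), 'torque': array([0.00055274, 0.01151899, 0.02797683]), 'opening': 0.08529226091515056}
top [[476.32861942   0.         258.85030734]
 [  0.         476.32861942 194.66570544]
 [  0.           0.           1.        ]] [ 0.44460538 -0.00661142  1.33736908] [-173.1684768     1.38189339  -89.71832333] ['frame', 'mtx', 'origin', 'orientation', 'shot']
pencil [([340.0, 257.0, 351.0, 275.0], 0.43), ([376.0, 150.0, 410.0, 199.0], 0.39), ([187.0, 173.0, 296.0, 283.0], 0.24), ([203.0, 205.0, 258.0, 257.0], 0.24)]
marker [([390.0, 223.
[... 1032 characters left out ...]
te [([199.0, 184.0, 251.0, 210.0], 0.92)]
weight []
red_tick [([201.0, 185.0, 250.0, 211.0], 0.94), ([226.0, 226.0, 238.0, 258.0], 0.54)]
blue_tick [([201.0, 182.0, 248.0, 211.0], 0.72), ([225.0, 225.0, 240.0, 260.0], 0.18)]
pen_stand_hole0 [([218.0, 242.0, 252.0, 307.0], 0.94)]
pen_stand_hole1 [([218.0, 242.0, 252.0, 307.0], 0.94)]
red_ear [([205.0, 183.0, 248.0, 213.0], 0.75)]
blue_ear [([199.0, 183.0, 247.0, 210.0], 0.62)]
wrist [[297.31863964   0.         255.80541437]
 [  0.         297.31863964 197.01831939]
 [  0.           0.           1.        ]] [ 0.27005422 -0.48546248  0.37280459] [ 1.64733823e+02 -5.78543349e-02 -6.76934887e+01] ['frame', 'mtx', 'origin', 'orientation', 'shot']
```

Run:
```python
import cv2
a=cv2.imread("pics/top0.png")[130:310,150:430];cv2.imwrite("pics/topc.png",cv2.resize(a,None,fx=2.8,fy=2.8,interpolation=2))
```

```text
(no output)
```

View pics/topc.png

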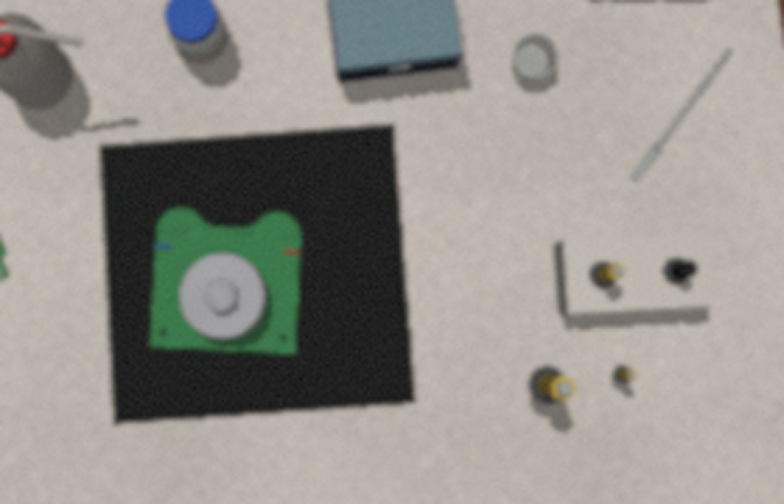

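View pics/side0.png

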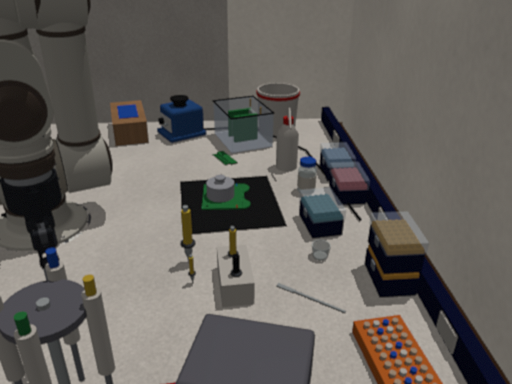

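The top view shows the pencil hung in the stand's left hole at crop (607,272) and the black marker at (680,270). Large and small yellow decoys stand below the stand. The template has its ears up (+x), with the red tick at (290,250) and the blue tick at (162,245).

```bash
cat > h.py <<'E'
import numpy as np, cv2, pickle
from workcell import bot
from scipy.spatial.transform import Rotation as R
from scipy.optimize import least_squares
def Rc(c): return R.from_euler("xyz",c["orientation"],degrees=True).as_matrix()
def proj(c,P,fish=False):
    M=np.array(c["mtx"]);p=(np.atleast_2d(P)-c["origin"])@Rc(c)
    if fish:
        r=np.linalg.norm(p[:,:2],axis=1)+1e-12;th=np.arctan2(r,p[:,2]);n=p[:,:2]/r[:,None]*th[:,None]
    else: n=p[:,:2]/p[:,2:]
    return n*M[0,0]+M[:2,2]
def unproj(c,uv,z,fish=False):
    M=np.array(c["mtx"]);n=(np.atleast_2d(uv)-M[:2,2])/M[0,0]
    if fish:
        th=np.linalg.norm(n,axis=1)+1e-12;d=np.c_[n/th[:,None]*np.sin(th)[:,None],np.cos(th)]
    else: d=np.c_[n,np.ones(len(n))]
    d=d@Rc(c).T;o=np.array(c["origin"]);return o+d*((z-o[2])/d[:,2])[:,None]
def snap(n,name):
    c=bot.camera(n);pickle.dump(c,open(name+".pkl","wb"));cv2.imwrite(f"pics/{name}.png",c["frame"][:,:,::-1]);return c
def outline(x0=-115):  # template edge in template frame, m, red->blue, ordered
    a=np.radians(np.linspace(-90,51.5,40));e=np.c_[.024*np.cos(a),-.048+.024*np.sin(a)]
    b=np.radians(np.linspace(231.5,180,15));f=np.c_[.0286+.022*np.cos(b),-.012+.022*np.sin(b)]
    h=np.r_[[[x0/1000,-.072]],e,f];return np.r_[h,h[::-1]*[1,-1]]
def state():
    o=bot.get_obs();print("t",round(o["time"],2),"tcp",np.round(o["ee_pos"]*1000,2),"rot",np.round(o["tcp_rot"],2),"F",np.round(o["wrist_force"],2),"T",np.round(o["torque"],2),"op",round(o["opening"]*1000,1));return o
def shift(target,o=None): # world TCP target (m) -> tool axes mm
    o=o or bot.get_obs();return R.from_euler("xyz",o["tcp_rot"],degrees=True).inv().apply(np.array(target)-o["ee_pos"])*1000
E
python3 - <<'E'
from h import *
c=pickle.load(open("top0.pkl","rb"));f=lambda u,v:[150+u/2.8,130+v/2.8]
print("pencil",unproj(c,[f(619,270)],.127),unproj(c,[f(603,273)],.06))
print("marker",unproj(c,[f(690,268)],.11),unproj(c,[f(676,270)],.06))
print("stand top corners",unproj(c,[f(563,240),f(709,238),f(709,306),f(566,315)],.06))
print("weight",unproj(c,[f(222,297)],.05))
print("ticks r,b",unproj(c,[f(301,252),f(154,245)],.009))
o=state();print(shift([.3,-.32,.25]))
w=pickle.load(open("wrist0.pkl","rb"))
print(proj(w,[[.229,-.296,.127]],True))
E
```

```text
pencil [[ 0.50929601 -0.26057548  0.127     ]] [[ 0.50996832 -0.25942029  0.06      ]]
marker [[ 0.51226557 -0.32869964  0.11      ]] [[ 0.51307348 -0.32854156  0.06      ]]
stand top corners [[ 0.54132153 -0.22207969  0.06      ]
 [ 0.5436609  -0.36064203  0.06      ]
 [ 0.47910958 -0.35864869  0.06      ]
 [ 0.47002373 -0.22362972  0.06      ]]
weight [[0.48601945 0.10446042 0.05      ]]
ticks r,b [[0.53238787 0.02963623 0.009     ]
 [0.53890763 0.17678467 0.009     ]]
t 1.25 tcp [ 208.5  -508.93  231.25] rot [-90.     0.   -67.72] F [ 0.24 -0.69  1.29] T [ 0.01 -0.    0.01] op 85.4
[-140.14592963  -18.73475452  156.29045606]
[[55.83692632 95.10229369]]
```

View pics/wrist0.png

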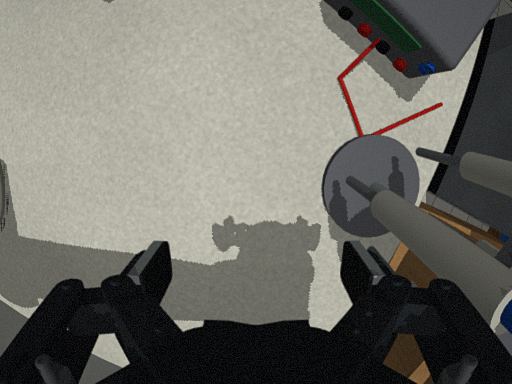

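The wrist picture shows nothing I need yet, only the fingers and a tool carousel. I'm moving to hover by the pencil with the jaws along world x.

```bash
python3 -m inch '[[[-18,-5,88],[0,-0.29,0],85],[[-35,-10,176],[0,-0.59,0],60],[[-53,-14,264],[0,-0.88,0],40],[[-70,-19,353],[0,-1.182,0],40],[[-70,-19,353],[0,-1.182,0],40],[[-70,-19,353],[0,-1.182,0],40],[[-70,-19,353],[0,-1.182,0],40],[[-70,-19,353],[0,-1.182,0],40],[[-70,-19,353],[0,-1.182,0],40],[[-70,-19,353],[0,-1.182,0],40],[[-70,-19,353],[0,-1.182,0],40],[[-70,-19,353],[0,-1.182,0],40]]' 60
python3 - <<'E'
from h import *
state();c=snap("wrist","w1")
for t in("pencil","marker","pen_stand_hole1","pen_stand"):
    for d in bot.cut_out(c,t)[:3]: print(t,np.round(d["box"]),round(d["confidence"],2),d["region"].sum())
print(proj(c,[[.509,-.260,.127],[.509,-.26,.065],[.5125,-.3285,.11]],True))
E
```

```text
time: 2.45
ee_pos: [0.5077, -0.3112, 0.2505]
tcp_rot: [-90.0, -0.0, -0.2]
wrist_force: [-0.2, -0.3, -0.2]
opening: 0.0399
t 2.45 tcp [ 507.67 -311.23  250.54] rot [-9.001e+01 -1.000e-02 -2.000e-01] F [-0.23 -0.33 -0.16] T [-0.01 -0.03  0.08] op 39.9
pencil [248. 115. 266. 141.] 0.9 361
pencil [125.  60. 181.  99.] 0.79 1355
pencil [167. 143. 189. 155.] 0.55 226
marker [247. 179. 269. 210.] 0.56 484
marker [224.  93. 292. 221.] 0.36 6619
pen_stand_hole1 [223.  94. 293. 218.] 0.91 6601
pen_stand_hole1 [403.  75. 434. 110.] 0.7 980
pen_stand [224.  96. 291. 219.] 0.92 6466
[[256.96155035 132.70832323]
 [256.65720718 129.78533181]
 [260.56387607 201.64294545]]
```

View pics/w1.png

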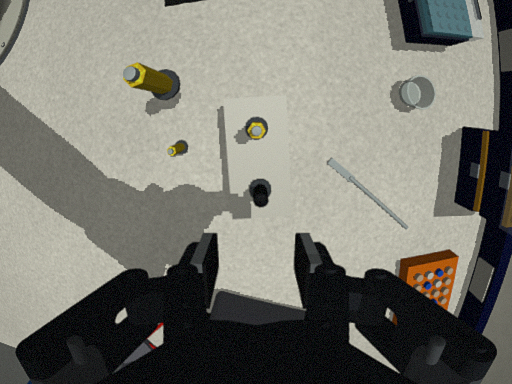

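The pencil is at (257,130) in the stand's left hole, with the marker at (261,195). The big decoy is at (145,78) and the small one at (177,149).

Run:
```python
from h import *
c=pickle.load(open("w1.pkl","rb"))
a=c["frame"][108:152,232:282,::-1];cv2.imwrite("pics/w1c.png",cv2.resize(a,None,fx=12,fy=12,interpolation=cv2.INTER_CUBIC))
hsv=cv2.cvtColor(c["frame"],cv2.COLOR_RGB2HSV);m=((hsv[...,0]>18)&(hsv[...,0]<35)&(hsv[...,1]>110)).astype(np.uint8);m[:108]=0;m[152:]=0;m[:,:232]=0;m[:,282:]=0
v,u=np.nonzero(m);print(len(u),u.min(),u.max(),v.min(),v.max(),u.mean(),v.mean())
print(unproj(c,[[(u.min()+u.max())/2,(v.min()+v.max())/2]],.110,True))
print(unproj(c,[[224,96],[288,95],[290,216]],.06,True))
```

```text
160 247 265 122 138 255.79375 129.725
[[ 0.50819003 -0.25830627  0.11      ]]
[[ 0.47313667 -0.22190133  0.06      ]
 [ 0.54368766 -0.22096617  0.06      ]
 [ 0.54833591 -0.36097448  0.06      ]]
```

View pics/w1c.png

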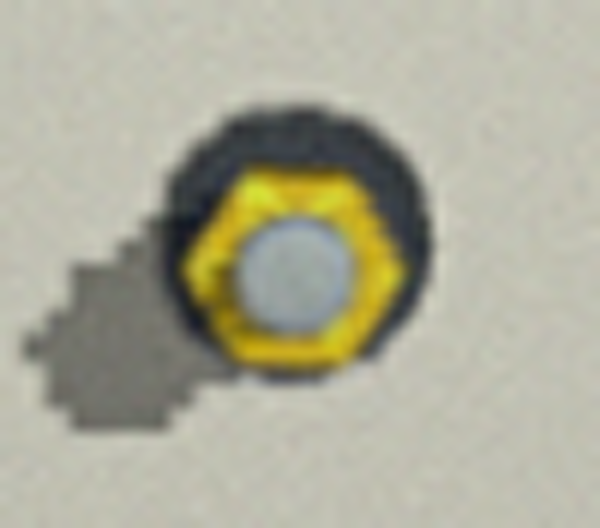

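The hexagon's corners point along ±x, so its flats face y and ±30°. I'll grip at yaw −30°, at mid-hexagon height, with the fingertips above the weight's body.

```bash
python3 -m inch '[[[0,20,25],[0,0.15,0],40],[[1,40,53],[0,0.3,0],40],[[1,60,53],[0,0.45,0],40],[[1,75,53],[0,0.52,0],40],[[1,75,53],[0,0.52,0],40],[[1,75,53],[0,0.52,0],40],[[1,105,53],[0,0.52,0],40],[[1,140,53],[0,0.52,0],40],[[1,160,53],[0,0.52,0],40],[[1,167.5,53],[0,0.52,0],40],[[1,167.5,53],[0,0.52,0],40],[[1,167.5,53],[0,0.52,0],40]]'
python3 - <<'E'
from h import *
state();c=snap("wrist","w2");print(bot.get_obs()["q"])
E
```

```text
time: 3.9
ee_pos: [0.5101, -0.2582, 0.0847]
tcp_rot: [-90.0, -0.1, -29.8]
wrist_force: [0.8, 0.4, 0.3]
opening: 0.0401
t 3.9 tcp [ 510.11 -258.21   84.71] rot [-89.99  -0.14 -29.83] F [0.79 0.38 0.28] T [-0.03 -0.03  0.06] op 40.1
[-2.68458306e+01  7.43468639e+00 -3.44200537e+00  7.89636389e+01
 -2.25350966e-04  9.29961669e+01]
```

View pics/w2.png

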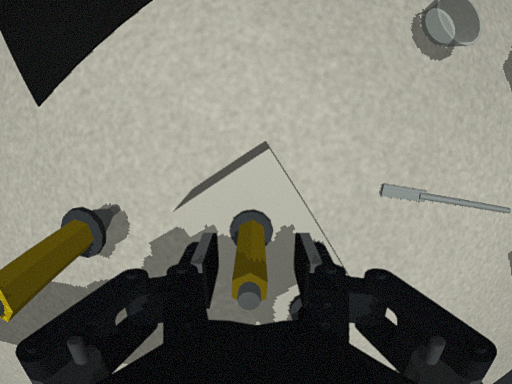

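The pencil stands between the pads, with its top at (249,297) and collar at (251,228), clear of the big decoy on the left. I'm closing on it.

```bash
python3 -m inch '[[[0,0,0],[0,0,0],25],[[0,0,0],[0,0,0],12],[[0,0,0],[0,0,0],8],[[0,0,0],[0,0,0],8],[[0,0,0],[0,0,0],8],[[0,0,0],[0,0,0],8],[[0,0,0],[0,0,0],8]]' 90
python3 -m inch '[[[0,0,0],[0,0,0],8],[[0,-10,0],[0,0,0],8],[[0,-25,0],[0,0,0],8],[[0,-50,0],[0,0,0],8],[[0,-70,0],[0,0,0],8],[[0,-70,0],[0,0,0],8],[[0,-70,0],[0,0,0],8]]'
python3 - <<'E'
from h import *
state();c=snap("side","s1");cv2.imwrite("pics/s1c.png",cv2.resize(c["frame"][150:270,170:290,::-1],None,fx=4,fy=4))
E
```

```text
time: 4.65
ee_pos: [0.5104, -0.2583, 0.086]
tcp_rot: [-90.0, -0.2, -29.8]
wrist_force: [-2.5, 0.4, 5.5]
opening: 0.0128
time: 5.35
ee_pos: [0.5105, -0.2584, 0.1568]
tcp_rot: [-90.0, -0.3, -29.8]
wrist_force: [0.2, -1.1, -0.0]
opening: 0.0125
t 5.35 tcp [ 510.52 -258.38  156.8 ] rot [-89.99  -0.31 -29.83] F [ 0.24 -1.09 -0.03] T [-0.02  0.05  0.  ] op 12.5
```

View pics/s1c.png

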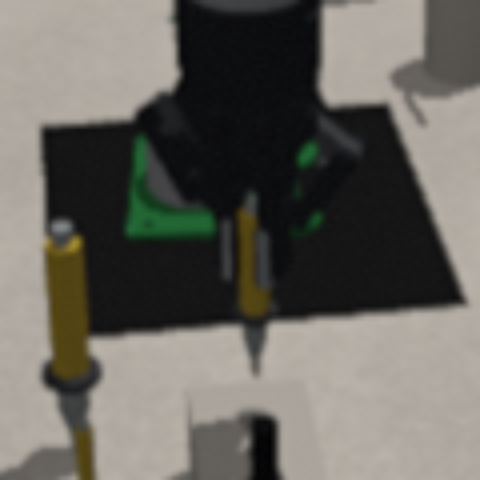

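The pencil hangs vertical in the fingers, clear of the stand. I'm moving to hover outside the red tick, where the wrist camera sees the template.

```bash
python3 -m inch '[[[-8,-20,17],[0,0,0.002],8],[[-25,-25,53],[0,0,0.005],8],[[-45,-25,96],[0,0,0.005],8],[[-65,-25,139],[0,0,0.005],8],[[-85,-25,182],[0,0,0.005],8],[[-100,-20,215],[0,0,0.005],8],[[-111,-12,240],[0,0,0.005],8],[[-111,-10,240],[0,0,0.005],8],[[-111,-10,240],[0,0,0.005],8],[[-111,-10,240],[0,0,0.005],8],[[-111,-10,240],[0,0,0.005],8]]'
python3 - <<'E'
from h import *
state();c=snap("wrist","w3")
hsv=cv2.cvtColor(c["frame"],cv2.COLOR_RGB2HSV);m=((hsv[...,0]>50)&(hsv[...,0]<90)&(hsv[...,1]>90)&(hsv[...,2]>50)).astype(np.uint8)
print(m.sum());pickle.dump(m,open("m3.pkl","wb"))
def P(p,z=.009):
    r=R.from_euler("z",p[2]).as_matrix()[:2,:2];q=outline()@r.T+p[:2];return proj(c,np.c_[q,np.full(len(q),z)],True)
im=c["frame"][:,:,::-1].copy();cv2.polylines(im,[np.round(P([.5506,.1026,-.044])).astype(int)],False,(0,0,255),1)
cv2.imwrite("pics/w3o.png",im)
E
```

```text
time: 6.5
ee_pos: [0.5332, 0.0043, 0.1655]
tcp_rot: [-90.0, 0.1, -29.9]
wrist_force: [0.6, -0.2, -0.8]
opening: 0.0126
t 6.5 tcp [533.2    4.3  165.53] rot [-8.999e+01  7.000e-02 -2.992e+01] F [ 0.55 -0.17 -0.8 ] T [-0.02  0.02  0.02] op 12.6
10268
```

View pics/w3o.png

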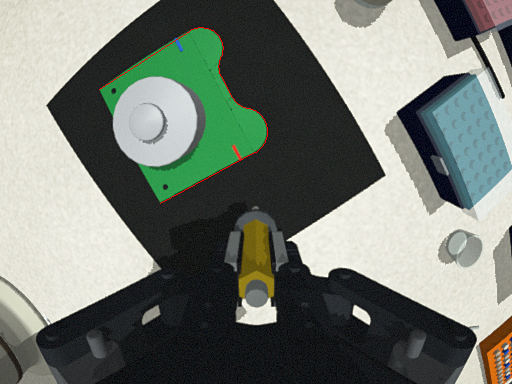

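The rough outline already overlays the template. The blue tick is at (180,45), the red tick at (237,152) and the lead point near (255,208). I'll refine the pose by fitting and check the lead point's projection.

```bash
python3 - <<'E'
from h import *
c=pickle.load(open("w3.pkl","rb"));m=pickle.load(open("m3.pkl","rb"))
hsv=cv2.cvtColor(c["frame"],cv2.COLOR_RGB2HSV)
S=cv2.GaussianBlur((hsv[...,1]*1.*((hsv[...,0]>45)&(hsv[...,0]<95))*(hsv[...,2]>50)/1.).astype(np.float32),(0,0),.7)
cs=max(cv2.findContours(cv2.resize((S>S[110:160,215:225].mean()/2).astype(np.uint8)*255,None,fx=1,fy=1),0,1)[0],key=cv2.contourArea)[:,0].astype(float)
k=outline();seg=np.linspace(k[0],k[1],60)[8:];k=np.r_[seg,k[1:-1],(seg*[1,-1])[::-1]]
from matplotlib import path as _p if False else None
E
python3 - <<'E'
from h import *
c=pickle.load(open("w3.pkl","rb"));m=pickle.load(open("m3.pkl","rb"))
m=cv2.morphologyEx(m,cv2.MORPH_CLOSE,np.ones((3,3)))
# fill template: signed distance, zero on pixel boundary
cnt=max(cv2.findContours(m,0,1)[0],key=cv2.contourArea);f=np.zeros_like(m);cv2.drawContours(f,[cnt],-1,1,-1)
sd=cv2.distanceTransform(f,2,5)-cv2.distanceTransform(1-f,2,5);sd=np.where(sd>0,sd-.5,sd+.5).astype(np.float32)
k=outline();seg=np.linspace(k[0],k[1],60)[8:];k=np.r_[seg,k[1:-1],(seg*[1,-1])[::-1]]
def res(p,full=False):
    r=R.from_euler("z",p[2]).as_matrix()[:2,:2];q=k@r.T+p[:2];uv=proj(c,np.c_[q,np.full(len(q),.009)],True).astype(np.float32)
    return cv2.remap(sd,uv[:,0].copy(),uv[:,1].copy(),1)[:,0]
s=least_squares(res,[.5506,.1026,-.044],diff_step=1e-4,loss="soft_l1");e=res(s.x)
print(s.x,np.degrees(s.x[2]),"rms px",e.std(),np.abs(e).max(), "scale", np.linalg.norm(proj(c,[[.55,.1,.009]],True)-proj(c,[[.55,.101,.009]],True)))
print("tip pred",proj(c,[[.5332,.0043,.1655-.066]],True),proj(c,[[.5332,.0043,.1655-.066+.013]],True))
im=c["frame"][185:245,225:285,::-1];cv2.imwrite("pics/tip.png",cv2.resize(im,None,fx=9,fy=9,interpolation=cv2.INTER_CUBIC))
pickle.dump(s.x,open("tpl.pkl","wb"))
E
```

```text
[ 0.59086886  0.66321792 -0.04405303] -2.524052592719417 rms px 0.0 0.0 scale 0.9793747865216108
tip pred [[254.53026124 207.90412146]] [[254.45796316 213.54096069]]  File "<stdin>", line 7
    from matplotlib import path as _p if False else None
                                      ^^
SyntaxError: invalid syntax
```

View pics/tip.png

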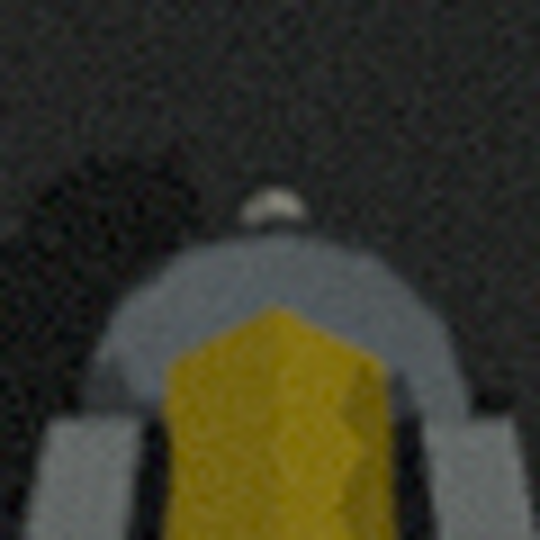

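The lead point is at (255.3,206.5) against a predicted (254.5,207.9), so it agrees to about 1 mm. The fit ran off because of poor parameter scaling; I'm redoing it in millimetres.

Run:
```python
from h import *
c=pickle.load(open("w3.pkl","rb"));m=pickle.load(open("m3.pkl","rb"))
m=cv2.morphologyEx(m,cv2.MORPH_CLOSE,np.ones((3,3),np.uint8))
cnt=max(cv2.findContours(m,0,1)[0],key=cv2.contourArea);f=np.zeros_like(m);cv2.drawContours(f,[cnt],-1,1,-1)
sd=cv2.distanceTransform(f,2,5)-cv2.distanceTransform(1-f,2,5);sd=np.where(sd>0,sd-.5,sd+.5).astype(np.float32)
k=outline();seg=np.linspace(k[0],k[1],60)[8:];k=np.r_[seg,k[1:-1],(seg*[1,-1])[::-1]]
p0=np.array([.5506,.1026,-.044])
def res(d):
    p=p0+d*1e-3*np.array([1,1,10])
    r=R.from_euler("z",p[2]).as_matrix()[:2,:2];q=k@r.T+p[:2];uv=proj(c,np.c_[q,np.full(len(q),.009)],True).astype(np.float32)
    return cv2.remap(sd,uv[:,0].copy(),uv[:,1].copy(),1,borderMode=1)[:,0]
s=least_squares(res,[0,0,0],diff_step=.3,x_scale=1,bounds=(-8,8),loss="soft_l1");e=res(s.x)
p=p0+s.x*1e-3*np.array([1,1,10]);print(p,np.degrees(p[2]),"rms px",e.std(),np.abs(e).max(),e[:52].mean(),e[52:92].mean(),e[-92:-52].mean(),e[-52:].mean())
pickle.dump(p,open("tpl.pkl","wb"))
r=R.from_euler("z",p[2]).as_matrix()[:2,:2]
for n,a in dict(red=[-.015,-.0748],blue=[-.015,.0748]).items(): print(n,r@a+p[:2])
o=state();t=r@[-.015,-.0788]+p[:2];print("shift to standoff 4mm",shift([*t,.076],o),shift([*t,.072],o))
```

```text
[ 0.5506955   0.10299761 -0.04400162] -2.521106958461701 rms px 0.3123246 1.7035375 0.10367764 -0.070771486 -0.07435547 0.08944936
red [0.53241976 0.02892983]
blue [0.53900028 0.17838503]
t 6.55 tcp [533.22   4.3  165.57] rot [-8.999e+01  6.000e-02 -2.992e+01] F [-0.21 -0.14  0.36] T [-0.06  0.    0.01] op 12.6
shift to standoff 4mm [-11.04427424  89.58890468  17.37855052] [-11.04003417  93.58890236  17.37783283]
```

The fit is good, with a 0.3 px rms residual. I'm going down beside the red tick at 4 mm standoff, with the point about 4 mm above the sheet.

```bash
cat > avg.py <<'E'
from h import *
import sys
n=int(sys.argv[1]) if len(sys.argv)>1 else 4
F=[];T=[];p=[]
for i in range(n):
    if i: bot.camera("side")
    o=bot.get_obs();F.append(o["wrist_force"]);T.append(o["torque"]);p.append(o["ee_pos"]*1000)
t=pickle.load(open("tpl.pkl","rb"));r=R.from_euler("z",t[2]).as_matrix()
f=np.mean(F,0);q=r.T@(np.mean(p,0)-[t[0]*1000,t[1]*1000,0])
print("t",round(o["time"],2),"n",n,"tcp in tpl",np.round(q,2),"F tpl",np.round(r.T@f,2),"sd",np.round(np.std(F,0),2),"T tpl",np.round(r.T@np.mean(T,0),3),"rot",np.round(o["tcp_rot"],2))
E
python3 -m inch '[[[-5,30,8],[0,0,0],8],[[-11,60,17.4],[0,0,0],8],[[-11,80,17.4],[0,0,0],8],[[-11,90,17.4],[0,0,0],8],[[-11,92,17.4],[0,0,0],8],[[-11,92,17.4],[0,0,0],8],[[-11,92,17.4],[0,0,0],8],[[-11,92,17.4],[0,0,0],8]]'; python3 avg.py 5
```

```text
time: 7.35
ee_pos: [0.5329, 0.0248, 0.0747]
tcp_rot: [-89.9, -0.0, -29.9]
wrist_force: [0.1, 0.2, -0.5]
opening: 0.0129
t 7.55 n 5 tcp in tpl [-14.53 -78.84  74.36] F tpl [-0.16  0.05 -0.51] sd [0.16 0.32 0.44] T tpl [-0.012 -0.005 -0.008] rot [-8.997e+01  3.000e-02 -2.992e+01]
```

```bash
python3 -m inch '[[[0,1.5,0],[0,0,0],8],[[0,3,0],[0,0,0],8],[[0,3.5,0],[0,0,0],8],[[0,3.5,0],[0,0,0],8],[[0,3.5,0],[0,0,0],8]]'; python3 avg.py 3; python3 -m inch '[[[-0.8,0,0.9],[0,0,0],8],[[-1.4,0,1.8],[0,0,0],8],[[-1.4,0,1.8],[0,0,0],8],[[-1.4,0,1.8],[0,0,0],8],[[-1.4,0,1.8],[0,0,0],8]]'; python3 avg.py 3
```

```text
time: 8.05
ee_pos: [0.5325, 0.0249, 0.0705]
tcp_rot: [-90.0, 0.0, -29.9]
wrist_force: [-0.1, -1.0, 0.1]
opening: 0.0125
t 8.15 n 3 tcp in tpl [-14.75 -78.79  70.49] F tpl [-0.04 -0.09  0.08] sd [0.66 0.64 0.27] T tpl [ 0.029 -0.015  0.009] rot [-8.997e+01  3.000e-02 -2.992e+01]
time: 8.65
ee_pos: [0.5322, 0.0272, 0.0706]
tcp_rot: [-90.0, 0.0, -29.9]
wrist_force: [0.3, -0.3, 0.3]
opening: 0.0125
t 8.75 n 3 tcp in tpl [-15.13 -76.54  70.53] F tpl [-0.25 -0.31 -0.25] sd [0.55 0.05 0.42] T tpl [-0.019 -0.004 -0.004] rot [-8.997e+01  3.000e-02 -2.992e+01]
```

```bash
python3 -m inch '[[[-0.3,0,0.6],[0,0,0],8],[[-0.6,0,1.2],[0,0,0],8],[[-0.6,0,1.3],[0,0,0],8],[[-0.6,0,1.3],[0,0,0],8]]'; python3 avg.py 3;  python3 -m inch '[[[-0.3,0,0.6],[0,0,0],8],[[-0.5,0,1.0],[0,0,0],8],[[-0.5,0,1.0],[0,0,0],8],[[-0.5,0,1.0],[0,0,0],8]]'; python3 avg.py 3
```

```text
time: 9.15
ee_pos: [0.5324, 0.0286, 0.0705]
tcp_rot: [-90.0, 0.0, -29.9]
wrist_force: [0.8, -0.4, -0.2]
opening: 0.0128
t 9.25 n 3 tcp in tpl [-15.06 -75.1   70.53] F tpl [ 0.28  0.04 -0.78] sd [0.38 0.31 0.71] T tpl [-0.035  0.009 -0.018] rot [-8.997e+01  3.000e-02 -2.992e+01]
time: 9.65
ee_pos: [0.5324, 0.0297, 0.0705]
tcp_rot: [-90.0, 0.0, -29.9]
wrist_force: [1.1, -0.4, -0.1]
opening: 0.0127
t 9.75 n 3 tcp in tpl [-15.06 -73.99  70.52] F tpl [ 0.43 -0.12 -0.37] sd [0.47 0.27 0.18] T tpl [-0.006 -0.004 -0.013] rot [-8.997e+01  3.000e-02 -2.992e+01]
```

```bash
for i in 1 2; do python3 -m inch '[[[-0.2,0,0.35],[0,0,0],8],[[-0.3,0,0.6],[0,0,0],8],[[-0.3,0,0.6],[0,0,0],8],[[-0.3,0,0.6],[0,0,0],8]]' >/dev/null; python3 avg.py 4;done
```

```text
t 10.3 n 4 tcp in tpl [-15.04 -73.36  70.53] F tpl [ 0.3  -0.51 -0.23] sd [0.23 0.68 0.4 ] T tpl [-0.095 -0.005 -0.015] rot [-8.997e+01  2.000e-02 -2.992e+01]
t 10.85 n 4 tcp in tpl [-15.02 -72.84  70.53] F tpl [ 0.55 -2.79 -0.34] sd [0.64 0.6  0.48] T tpl [-0.707 -0.01  -0.017] rot [-8.999e+01  2.000e-02 -2.993e+01]
```

Contact came at −73.4 mm, 1.4 mm inside my estimate. The torque gives the side force cleanly, F = T/0.253. Now lowering to the sheet.

```bash
cat >> avg.py <<'E'
Tt=r.T@np.mean(T,0);print("   side F from torque X,Y:",np.round([-Tt[1]/.253,Tt[0]/.253],2),"Fz",round(f[2],2))
E
python3 -m inch '[[[0,0.4,0],[0,0,0],8],[[0,0.8,0],[0,0,0],8],[[0,1.0,0],[0,0,0],8],[[0,1.0,0],[0,0,0],8]]' >/dev/null; python3 avg.py 4
python3 -m inch '[[[0,0.3,0],[0,0,0],8],[[0,0.6,0],[0,0,0],8],[[0,0.6,0],[0,0,0],8]]' >/dev/null; python3 avg.py 4
```

```text
t 11.4 n 4 tcp in tpl [-14.95 -72.87  69.58] F tpl [ 0.79 -2.85  0.95] sd [0.05 0.19 0.32] T tpl [-0.785 -0.089 -0.001] rot [-8.999e+01  1.000e-02 -2.993e+01]
   side F from torque X,Y: [ 0.35 -3.1 ] Fz 0.95
t 11.85 n 4 tcp in tpl [-14.96 -72.87  68.94] F tpl [ 0.33 -2.89  1.  ] sd [0.49 0.23 0.69] T tpl [-0.818 -0.064 -0.031] rot [-8.999e+01  1.000e-02 -2.992e+01]
   side F from torque X,Y: [ 0.25 -3.23] Fz 1.0
```

```bash
for i in 1 2; do python3 -m inch '[[[0,0.25,0],[0,0,0],8],[[0,0.5,0],[0,0,0],8],[[0,0.5,0],[0,0,0],8]]' >/dev/null; python3 avg.py 4; done
```

```text
t 12.3 n 4 tcp in tpl [-14.89 -72.87  68.61] F tpl [-0.39 -2.42  3.44] sd [0.39 0.53 0.68] T tpl [-0.78   0.08   0.012] rot [-89.98  -0.   -29.92]
   side F from torque X,Y: [-0.32 -3.08] Fz 3.44
t 12.75 n 4 tcp in tpl [-14.83 -72.84  68.4 ] F tpl [-1.16 -2.75  5.67] sd [0.39 0.3  0.36] T tpl [-0.803  0.299  0.008] rot [-8.997e+01 -2.000e-02 -2.993e+01]
   side F from torque X,Y: [-1.18 -3.17] Fz 5.67
```

The lead is now on the sheet, a bit firm at 5.7 N. I'll write a small planner that prints the next rows along the edge, corrected from the force reading.

```bash
cat > plan.py <<'E'
from h import *
import sys,json
# usage: plan.py nrows ds [init]
N,ds=int(sys.argv[1]),float(sys.argv[2]);S=json.load(open("S.json"))
FN,FZ=2.2,2.5; KN,KZ=4.5,7.
t=pickle.load(open("tpl.pkl","rb"));r=R.from_euler("z",t[2]).as_matrix()
F=[];T=[];p=[]
for i in range(3):
    if i: bot.camera("side")
    o=bot.get_obs();F.append(o["wrist_force"]);T.append(o["torque"]);p.append(o["ee_pos"]*1000)
f=r.T@np.mean(F,0);Tt=r.T@np.mean(T,0);q=r.T@(np.mean(p,0)-[t[0]*1000,t[1]*1000,0])
fs=np.array([-Tt[1],Tt[0]])/.253
def arc(c,R_,a,b,sgn,n=300):
    a=np.radians(np.linspace(a,b,n));u=np.c_[np.cos(a),np.sin(a)];return np.c_[c+R_*u,sgn*u]
st=np.c_[np.linspace(-40,0,200),np.full(200,-74.8),np.zeros(200),-np.ones(200)]
h=np.r_[st,arc(np.array([0,-48]),26.8,-90,51.5,1),arc(np.array([28.6,-12]),19.2,231.5,180,-1)]
fl=np.c_[np.full(200,9.4),np.linspace(-12,12,202)[1:-1],np.ones(200),np.zeros(200)]
P=np.r_[h,fl,h[::-1]*[1,-1,1,-1]]
P=P[np.r_[True,np.linalg.norm(np.diff(P[:,:2],axis=0),axis=1)>1e-6]]
s=np.r_[0,np.cumsum(np.linalg.norm(np.diff(P[:,:2],axis=0),axis=1))]
off=np.array(S["off"]);i=np.argmin(np.linalg.norm(P[:,:2]+off-q[:2],axis=1));n=P[i,2:];fn=fs@n;ft=fs@[-n[1],n[0]]
if S["first"]: S["first"]=0
else: off=off+np.clip((fn-FN)/KN,-.5,.5)*n;S["zc"]+=float(np.clip((f[2]-FZ)/KZ,-.25,.25))
S["off"]=off.tolist()
json.dump(S,open("S.json","w"))
Lend=np.interp(15+0,[0,1],[0,1]);s_end=s[-1]-25
print(f"t {o['time']:.2f} s {s[i]-25:.1f}/{s_end-25:.1f} tcp {np.round(q,2)} Fn {fn:.2f} Ft {ft:.2f} Fz {f[2]:.2f} off {np.round(off,2)} zc {S['zc']:.2f} rot {np.round(o['tcp_rot'],2)}")
M=R.from_euler("xyz",o["tcp_rot"],degrees=True).inv().as_matrix()@r
rows=[]
for k in range(1,N+1):
    sk=min(s[i]+k*ds,s_end);a=[np.interp(sk,s,P[:,j]) for j in range(4)];nn=np.array(a[2:])/np.hypot(*a[2:])
    c=np.array([*(np.array(a[:2])+off-nn*FN/KN),S["zc"]])
    rows.append((M@(c-q)).round(1).tolist())
print(rows)
E
echo '{"off":[0,1.4],"zc":68.45,"first":1}' > S.json; python3 plan.py 12 1
```

```text
t 12.85 s 0.1/221.0 tcp [-14.82 -72.84  68.39] Fn 3.10 Ft -1.15 Fz 5.90 off [0.  1.4] zc 68.45 rot [-8.997e+01 -2.000e-02 -2.993e+01]
[[0.9, -0.1, 0.4], [1.8, -0.1, 0.8], [2.7, -0.1, 1.3], [3.5, -0.1, 1.8], [4.4, -0.1, 2.2], [5.3, -0.1, 2.7], [6.2, -0.1, 3.1], [7.1, -0.1, 3.6], [8.0, -0.1, 4.1], [8.9, -0.1, 4.5], [9.8, -0.1, 5.0], [10.6, -0.1, 5.4]]
```

```bash
python3 -m inch '[[[0.9,-0.1,0.4],[0,0,0],8],[[1.8,-0.1,0.8],[0,0,0],8],[[2.7,-0.1,1.3],[0,0,0],8],[[3.5,-0.1,1.8],[0,0,0],8],[[4.4,-0.1,2.2],[0,0,0],8],[[5.3,-0.1,2.7],[0,0,0],8],[[6.2,-0.1,3.1],[0,0,0],8],[[7.1,-0.1,3.6],[0,0,0],8],[[8.0,-0.1,4.1],[0,0,0],8],[[8.9,-0.1,4.5],[0,0,0],8]]' >/dev/null; python3 plan.py 12 1
```

```text
t 13.95 s 9.6/221.0 tcp [ -5.51 -72.87  68.29] Fn 2.37 Ft -5.06 Fz 5.86 off [0.   1.36] zc 68.70 rot [-9.000e+01  6.000e-02 -2.992e+01]
[[1.0, -0.4, 0.4], [1.9, -0.4, 0.9], [2.8, -0.4, 1.3], [3.7, -0.4, 1.8], [4.6, -0.4, 2.3], [5.4, -0.4, 2.7], [6.3, -0.4, 3.2], [7.1, -0.4, 3.7], [7.9, -0.4, 4.3], [8.7, -0.4, 4.9], [9.5, -0.4, 5.5], [10.2, -0.4, 6.1]]
```

```bash
python3 -m inch '[[[1.0,-0.5,0.4],[0,0,0],8],[[1.9,-0.5,0.9],[0,0,0],8],[[2.8,-0.5,1.3],[0,0,0],8],[[3.7,-0.5,1.8],[0,0,0],8],[[4.6,-0.5,2.3],[0,0,0],8],[[5.4,-0.5,2.7],[0,0,0],8],[[6.3,-0.5,3.2],[0,0,0],8],[[7.1,-0.5,3.7],[0,0,0],8],[[7.9,-0.5,4.3],[0,0,0],8],[[8.7,-0.5,4.9],[0,0,0],8]]' >/dev/null; sed -i 's/68.[0-9]*, "first"/68.79, "first"/' S.json; grep -o zc.* S.json; python3 plan.py 10 1
```

```text
zc": 68.79, "first": 0}
t 15.05 s 19.9/221.0 tcp [  4.85 -72.49  68.81] Fn 1.79 Ft -0.79 Fz 0.03 off [-0.02  1.45] zc 68.54 rot [-8.999e+01  4.000e-02 -2.992e+01]
[[0.6, 0.3, 0.6], [1.4, 0.3, 1.3], [2.1, 0.3, 1.9], [2.8, 0.3, 2.6], [3.4, 0.3, 3.4], [4.1, 0.3, 4.1], [4.7, 0.3, 4.9], [5.3, 0.3, 5.7], [5.8, 0.3, 6.5], [6.3, 0.3, 7.3]]
```

Fz dropped to about zero, so I over-corrected and the lead may have lifted. I'll go back along the edge just off the sheet to the straight side, where the line is certain, and resume there with overlap.

```bash
echo '{"off":[0,1.4],"zc":69.1,"first":1}' > S.json; python3 plan.py 12 -1.1
```

```text
t 15.15 s 19.9/221.0 tcp [  4.86 -72.49  68.83] Fn 1.62 Ft -0.09 Fz -0.59 off [0.  1.4] zc 69.10 rot [-8.998e+01  4.000e-02 -2.992e+01]
[[-1.0, -0.3, -0.7], [-1.9, -0.3, -1.3], [-2.8, -0.3, -1.9], [-3.7, -0.3, -2.4], [-4.7, -0.3, -2.9], [-5.7, -0.3, -3.4], [-6.6, -0.3, -3.9], [-7.6, -0.3, -4.4], [-8.6, -0.3, -4.9], [-9.6, -0.3, -5.4], [-10.5, -0.3, -5.9], [-11.5, -0.3, -6.4]]
```

```bash
python3 -m inch '[[[0,-0.3,0],[0,0,0],8],[[-1.9,-0.3,-1.3],[0,0,0],8],[[-3.7,-0.3,-2.4],[0,0,0],8],[[-5.7,-0.3,-3.4],[0,0,0],8],[[-7.6,-0.3,-4.4],[0,0,0],8],[[-9.6,-0.3,-5.4],[0,0,0],8],[[-11.5,-0.3,-6.4],[0,0,0],8],[[-11.5,-0.3,-6.4],[0,0,0],8],[[-11.5,-0.3,-6.4],[0,0,0],8]]' >/dev/null; python3 avg.py 3
python3 -m inch '[[[0,0.2,0],[0,0,0],8],[[0,0.4,0],[0,0,0],8],[[0,0.4,0],[0,0,0],8]]' >/dev/null; python3 avg.py 4
```

```text
t 16.15 n 3 tcp in tpl [ -8.69 -72.89  69.07] F tpl [-0.98 -2.77  0.88] sd [0.11 0.35 0.44] T tpl [-0.7    0.261  0.026] rot [-9.000e+01  7.000e-02 -2.992e+01]
   side F from torque X,Y: [-1.03 -2.77] Fz 0.88
t 16.6 n 4 tcp in tpl [ -8.56 -72.89  68.72] F tpl [-0.72 -2.55  1.71] sd [0.32 0.3  0.3 ] T tpl [-0.733  0.116  0.029] rot [-9.000e+01  7.000e-02 -2.992e+01]
   side F from torque X,Y: [-0.46 -2.9 ] Fz 1.71
```

```bash
sed -i 's/FN,FZ=2.2,2.5; KN,KZ=4.5,7./FN,FZ=2.2,3.2; KN,KZ=4.5,15./' plan.py; echo '{"off":[0,1.4],"zc":68.55,"first":1}' > S.json; python3 plan.py 8 1
```

```text
t 16.70 s 6.4/221.0 tcp [ -8.57 -72.89  68.71] Fn 2.88 Ft -0.48 Fz 2.13 off [0.  1.4] zc 68.55 rot [-9.000e+01  7.000e-02 -2.992e+01]
[[0.8, 0.2, 0.4], [1.7, 0.2, 0.9], [2.6, 0.2, 1.3], [3.5, 0.2, 1.8], [4.4, 0.2, 2.3], [5.3, 0.2, 2.7], [6.2, 0.2, 3.2], [7.0, 0.1, 3.6]]
```

```bash
python3 -m inch '[[[0,0.1,0],[0,0,0],8],[[0.8,0.2,0.4],[0,0,0],8],[[1.7,0.2,0.9],[0,0,0],8],[[2.6,0.2,1.3],[0,0,0],8],[[3.5,0.2,1.8],[0,0,0],8],[[4.4,0.2,2.3],[0,0,0],8],[[5.3,0.2,2.7],[0,0,0],8],[[6.2,0.15,3.2],[0,0,0],8]]' >/dev/null;  python3 plan.py 10 1
```

```text
t 17.60 s 13.6/221.0 tcp [ -1.35 -72.95  68.5 ] Fn 2.70 Ft -2.92 Fz 1.87 off [0.   1.29] zc 68.46 rot [-8.999e+01  3.000e-02 -2.992e+01]
[[0.9, 0.0, 0.4], [1.7, 0.0, 0.8], [2.6, 0.0, 1.3], [3.4, 0.0, 1.8], [4.2, 0.0, 2.4], [5.0, 0.0, 3.0], [5.8, 0.0, 3.6], [6.6, 0.0, 4.2], [7.3, 0.0, 4.9], [8.0, 0.0, 5.6]]
```

```bash
python3 -m inch '[[[0.9,0.05,0.4],[0,0,0],8],[[1.7,0.05,0.8],[0,0,0],8],[[2.6,0.05,1.3],[0,0,0],8],[[3.4,0.05,1.8],[0,0,0],8],[[4.2,0.05,2.4],[0,0,0],8],[[5.0,0.05,3.0],[0,0,0],8],[[5.8,0.05,3.6],[0,0,0],8],[[6.6,0.05,4.2],[0,0,0],8],[[7.3,0.05,4.9],[0,0,0],8]]' >/dev/null;  python3 plan.py 10 1
```

```text
t 18.60 s 23.0/221.0 tcp [  7.82 -71.87  68.51] Fn 0.59 Ft -1.73 Fz 2.65 off [-0.1   1.63] zc 68.43 rot [-89.97   0.   -29.92]
[[0.3, 0.1, 0.9], [1.0, 0.1, 1.6], [1.6, 0.1, 2.4], [2.2, 0.1, 3.2], [2.8, 0.1, 3.9], [3.4, 0.1, 4.8], [3.9, 0.1, 5.6], [4.4, 0.1, 6.5], [4.8, 0.1, 7.3], [5.2, 0.1, 8.2]]
```

```bash
sed -i 's/.*/{"off":[-0.7,1.43],"zc":68.43,"first":1}/' S.json;  python3 plan.py 8 1
```

```text
t 18.70 s 23.9/221.0 tcp [  7.9  -71.86  68.54] Fn 0.75 Ft -0.80 Fz 2.40 off [-0.7   1.43] zc 68.43 rot [-89.97   0.   -29.92]
[[0.4, 0.1, 1.1], [1.1, 0.1, 1.8], [1.7, 0.1, 2.6], [2.2, 0.1, 3.4], [2.8, 0.1, 4.2], [3.3, 0.1, 5.0], [3.8, 0.1, 5.9], [4.3, 0.1, 6.7]]
```

```bash
python3 -m inch '[[[0.1,0.1,0.6],[0,0,0],8],[[0.4,0.1,1.1],[0,0,0],8],[[1.1,0.1,1.8],[0,0,0],8],[[1.7,0.1,2.6],[0,0,0],8],[[2.2,0.1,3.4],[0,0,0],8],[[2.8,0.1,4.2],[0,0,0],8],[[3.3,0.1,5.0],[0,0,0],8],[[3.8,0.1,5.9],[0,0,0],8],[[4.3,0.1,6.7],[0,0,0],8]]' >/dev/null;  python3 plan.py 10 1
```

```text
t 19.70 s 32.0/221.0 tcp [ 15.06 -67.83  68.5 ] Fn 1.91 Ft -2.89 Fz 3.49 off [-0.74  1.48] zc 68.45 rot [-8.994e+01 -2.000e-02 -2.991e+01]
[[0.2, 0.1, 0.9], [0.6, 0.1, 1.8], [0.9, 0.1, 2.8], [1.3, 0.1, 3.7], [1.5, 0.1, 4.6], [1.8, 0.1, 5.6], [2.0, 0.1, 6.5], [2.2, 0.1, 7.5], [2.3, 0.1, 8.5], [2.4, 0.1, 9.5]]
```

```bash
python3 -m inch '[[[0.2,0.05,0.9],[0,0,0],8],[[0.6,0.05,1.8],[0,0,0],8],[[0.9,0.05,2.8],[0,0,0],8],[[1.3,0.05,3.7],[0,0,0],8],[[1.5,0.05,4.6],[0,0,0],8],[[1.8,0.05,5.6],[0,0,0],8],[[2.0,0.05,6.5],[0,0,0],8],[[2.2,0.05,7.5],[0,0,0],8],[[2.3,0.05,8.5],[0,0,0],8]]' >/dev/null;  python3 plan.py 12 1
```

```text
t 20.70 s 41.3/221.0 tcp [ 21.31 -61.12  68.51] Fn 2.48 Ft -2.73 Fz 2.88 off [-0.69  1.45] zc 68.43 rot [-8.991e+01 -4.000e-02 -2.991e+01]
[[0.0, 0.1, 0.9], [0.1, 0.1, 1.9], [0.1, 0.1, 2.9], [0.1, 0.1, 3.9], [0.0, 0.1, 4.8], [-0.1, 0.1, 5.8], [-0.2, 0.1, 6.8], [-0.4, 0.1, 7.7], [-0.6, 0.1, 8.7], [-0.8, 0.1, 9.7], [-1.1, 0.1, 10.6], [-1.4, 0.1, 11.5]]
```

```bash
python3 -m inch '[[[0,0.1,0.9],[0,0,0],8],[[0.1,0.1,1.9],[0,0,0],8],[[0.1,0.1,2.9],[0,0,0],8],[[0.1,0.1,3.9],[0,0,0],8],[[0.0,0.1,4.8],[0,0,0],8],[[-0.1,0.1,5.8],[0,0,0],8],[[-0.2,0.1,6.8],[0,0,0],8],[[-0.4,0.1,7.7],[0,0,0],8],[[-0.6,0.1,8.7],[0,0,0],8],[[-0.8,0.1,9.7],[0,0,0],8],[[-1.1,0.1,10.6],[0,0,0],8]]' >/dev/null;  python3 plan.py 14 1
```

```text
t 21.90 s 52.6/221.0 tcp [ 25.4  -50.88  68.49] Fn 1.84 Ft -3.03 Fz 3.24 off [-0.77  1.46] zc 68.43 rot [-8.988e+01 -4.000e-02 -2.990e+01]
[[-0.5, 0.1, 0.8], [-0.8, 0.1, 1.7], [-1.2, 0.1, 2.6], [-1.7, 0.1, 3.5], [-2.1, 0.1, 4.4], [-2.6, 0.1, 5.2], [-3.1, 0.1, 6.1], [-3.7, 0.1, 6.9], [-4.2, 0.1, 7.7], [-4.8, 0.1, 8.5], [-5.5, 0.1, 9.2], [-6.1, 0.1, 9.9], [-6.8, 0.1, 10.6], [-7.5, 0.1, 11.3]]
```

```bash
python3 -m inch '[[[-0.5,0.1,0.8],[0,0,0],8],[[-0.8,0.1,1.7],[0,0,0],8],[[-1.2,0.1,2.6],[0,0,0],8],[[-1.7,0.1,3.5],[0,0,0],8],[[-2.1,0.1,4.4],[0,0,0],8],[[-2.6,0.1,5.2],[0,0,0],8],[[-3.1,0.1,6.1],[0,0,0],8],[[-3.7,0.1,6.9],[0,0,0],8],[[-4.2,0.1,7.7],[0,0,0],8],[[-4.8,0.1,8.5],[0,0,0],8],[[-5.5,0.1,9.2],[0,0,0],8],[[-6.1,0.1,9.9],[0,0,0],8]]' >/dev/null;  python3 plan.py 14 1
```

```text
t 23.20 s 65.0/221.0 tcp [ 24.5  -38.92  68.44] Fn 1.95 Ft -2.98 Fz 3.97 off [-0.82  1.44] zc 68.48 rot [-8.985e+01 -2.000e-02 -2.988e+01]
[[-0.8, -0.0, 0.7], [-1.6, -0.0, 1.3], [-2.3, -0.0, 2.0], [-3.1, -0.0, 2.6], [-3.9, -0.0, 3.1], [-4.7, -0.0, 3.7], [-5.5, -0.0, 4.2], [-6.4, -0.0, 4.7], [-7.3, -0.0, 5.1], [-8.1, -0.0, 5.6], [-9.0, -0.0, 6.0], [-10.0, -0.0, 6.3], [-10.9, -0.0, 6.6], [-11.8, -0.0, 6.9]]
```

```bash
python3 -m inch '[[[-0.8,0,0.7],[0,0,0],8],[[-1.6,0,1.3],[0,0,0],8],[[-2.3,0,2.0],[0,0,0],8],[[-3.1,0,2.6],[0,0,0],8],[[-3.9,0,3.1],[0,0,0],8],[[-4.7,0,3.7],[0,0,0],8],[[-5.5,0,4.2],[0,0,0],8],[[-6.4,0,4.7],[0,0,0],8],[[-7.3,0,5.1],[0,0,0],8],[[-8.1,0,5.6],[0,0,0],8],[[-9.0,0,6.0],[0,0,0],8],[[-10.0,0,6.3],[0,0,0],8]]' >/dev/null;  python3 plan.py 14 1
```

```text
t 24.50 s 77.4/221.0 tcp [ 18.29 -28.38  68.45] Fn 1.56 Ft -2.29 Fz 4.24 off [-0.92  1.35] zc 68.55 rot [-8.983e+01  2.000e-02 -2.986e+01]
[[-0.9, -0.1, 0.1], [-1.9, -0.1, 0.4], [-2.8, -0.1, 0.6], [-3.8, -0.1, 0.8], [-4.8, -0.1, 1.0], [-5.8, -0.1, 1.3], [-6.8, -0.1, 1.6], [-7.7, -0.1, 2.0], [-8.6, -0.1, 2.5], [-9.5, -0.1, 2.9], [-10.4, -0.1, 3.5], [-11.3, -0.1, 4.1], [-12.1, -0.1, 4.7], [-12.9, -0.1, 5.3]]
```

```bash
python3 -m inch '[[[-0.9,-0.05,0.1],[0,0,0],8],[[-1.9,-0.05,0.4],[0,0,0],8],[[-2.8,-0.05,0.6],[0,0,0],8],[[-3.8,-0.05,0.8],[0,0,0],8],[[-4.8,-0.05,1.0],[0,0,0],8],[[-5.8,-0.05,1.3],[0,0,0],8],[[-6.8,-0.05,1.6],[0,0,0],8],[[-7.7,-0.05,2.0],[0,0,0],8],[[-8.6,-0.05,2.5],[0,0,0],8],[[-9.5,-0.05,2.9],[0,0,0],8],[[-10.4,-0.05,3.5],[0,0,0],8]]' >/dev/null;  python3 plan.py 14 1
```

```text
t 25.70 s 88.6/221.0 tcp [ 10.55 -20.4   68.54] Fn 3.87 Ft -3.24 Fz 2.40 off [-0.6   1.53] zc 68.50 rot [-8.982e+01  3.000e-02 -2.986e+01]
[[-0.6, 0.0, 0.9], [-1.4, 0.1, 1.5], [-2.2, 0.1, 2.2], [-3.0, 0.1, 2.9], [-3.7, 0.1, 3.6], [-4.3, 0.1, 4.4], [-5.0, 0.1, 5.2], [-5.6, 0.1, 6.1], [-6.1, 0.1, 7.0], [-6.6, 0.1, 7.9], [-7.0, 0.1, 8.7], [-7.5, 0.1, 9.6], [-8.0, 0.1, 10.5], [-8.4, 0.1, 11.4]]
```

```bash
python3 -m inch '[[[-0.6,0.05,0.9],[0,0,0],8],[[-1.4,0.05,1.5],[0,0,0],8],[[-2.2,0.05,2.2],[0,0,0],8],[[-3.0,0.05,2.9],[0,0,0],8],[[-3.7,0.05,3.6],[0,0,0],8],[[-4.3,0.05,4.4],[0,0,0],8],[[-5.0,0.05,5.2],[0,0,0],8],[[-5.6,0.05,6.1],[0,0,0],8],[[-6.1,0.05,7.0],[0,0,0],8],[[-6.6,0.05,7.9],[0,0,0],8],[[-7.0,0.05,8.7],[0,0,0],8],[[-7.5,0.05,9.6],[0,0,0],8]]' >/dev/null;  python3 plan.py 18 1
```

```text
t 27.00 s 100.4/221.0 tcp [ 8.06 -8.6  68.45] Fn 3.74 Ft -3.71 Fz 4.21 off [-0.26  1.53] zc 68.56 rot [-8.986e+01  3.000e-02 -2.987e+01]
[[0.1, -0.1, 1.2], [-0.4, -0.1, 2.1], [-0.9, -0.1, 3.0], [-1.3, -0.1, 3.9], [-1.8, -0.1, 4.8], [-2.2, -0.1, 5.6], [-2.7, -0.1, 6.5], [-3.2, -0.1, 7.4], [-3.6, -0.1, 8.3], [-4.1, -0.1, 9.2], [-4.5, -0.1, 10.1], [-5.0, -0.1, 11.0], [-5.5, -0.1, 11.9], [-5.9, -0.1, 12.7], [-6.4, -0.1, 13.6], [-6.8, -0.1, 14.5], [-7.3, -0.1, 15.4], [-7.8, -0.1, 16.3]]
```

```bash
python3 -m inch '[[[0,-0.05,1.2],[0,0,0],8],[[-0.5,-0.05,2.1],[0,0,0],8],[[-1.0,-0.05,3.0],[0,0,0],8],[[-1.4,-0.05,3.9],[0,0,0],8],[[-1.9,-0.05,4.8],[0,0,0],8],[[-2.3,-0.05,5.6],[0,0,0],8],[[-2.8,-0.05,6.5],[0,0,0],8],[[-3.3,-0.05,7.4],[0,0,0],8],[[-3.7,-0.05,8.3],[0,0,0],8],[[-4.2,-0.05,9.2],[0,0,0],8],[[-4.6,-0.05,10.1],[0,0,0],8],[[-5.1,-0.05,11.0],[0,0,0],8],[[-5.6,-0.05,11.9],[0,0,0],8],[[-6.0,-0.05,12.7],[0,0,0],8]]' >/dev/null;  python3 plan.py 18 1
```

```text
t 28.50 s 114.7/221.0 tcp [ 8.44  5.81 68.47] Fn 0.68 Ft -2.60 Fz 3.55 off [-0.59  1.53] zc 68.59 rot [-8.984e+01  6.000e-02 -2.985e+01]
[[-0.5, -0.1, 0.8], [-1.0, -0.1, 1.7], [-1.5, -0.1, 2.6], [-1.9, -0.1, 3.5], [-2.4, -0.1, 4.3], [-2.8, -0.1, 5.2], [-3.3, -0.1, 6.1], [-3.8, -0.1, 7.0], [-4.2, -0.1, 7.9], [-4.6, -0.1, 8.9], [-4.9, -0.1, 9.9], [-5.2, -0.1, 10.8], [-5.4, -0.1, 11.8], [-5.6, -0.1, 12.9], [-5.8, -0.1, 13.9], [-5.8, -0.1, 14.9], [-5.8, -0.1, 15.9], [-5.8, -0.1, 16.9]]
```

```bash
sed -i 's|(fn-FN)/KN,|(fn-FN)/6.5,|' plan.py; python3 -m inch '[[[-0.5,-0.05,0.8],[0,0,0],8],[[-1.0,-0.05,1.7],[0,0,0],8],[[-1.5,-0.05,2.6],[0,0,0],8],[[-1.9,-0.05,3.5],[0,0,0],8],[[-2.4,-0.05,4.3],[0,0,0],8],[[-2.8,-0.05,5.2],[0,0,0],8],[[-3.3,-0.05,6.1],[0,0,0],8],[[-3.8,-0.05,7.0],[0,0,0],8],[[-4.2,-0.05,7.9],[0,0,0],8],[[-4.5,-0.05,8.8],[0,0,0],8]]' >/dev/null;  python3 plan.py 12 1
```

```text
t 29.60 s 124.8/221.0 tcp [ 8.48 15.91 68.54] Fn 1.97 Ft -2.66 Fz 2.82 off [-0.63  1.53] zc 68.56 rot [-8.982e+01  7.000e-02 -2.984e+01]
[[-0.4, -0.0, 0.9], [-0.7, -0.0, 1.9], [-0.9, -0.0, 2.9], [-1.1, -0.0, 3.9], [-1.2, -0.0, 4.9], [-1.3, -0.0, 6.0], [-1.3, 0.0, 7.0], [-1.2, 0.0, 8.0], [-1.2, 0.0, 9.0], [-1.0, 0.0, 10.0], [-0.8, 0.0, 11.1], [-0.6, 0.0, 12.1]]
```

```bash
python3 -m inch '[[[-0.4,0,0.9],[0,0,0],8],[[-0.7,0,1.9],[0,0,0],8],[[-0.9,0,2.9],[0,0,0],8],[[-1.1,0,3.9],[0,0,0],8],[[-1.2,0,4.9],[0,0,0],8],[[-1.3,0,6.0],[0,0,0],8],[[-1.3,0,7.0],[0,0,0],8],[[-1.2,0,8.0],[0,0,0],8]]' >/dev/null;  python3 plan.py 14 1
```

```text
t 30.50 s 132.7/221.0 tcp [10.97 23.53 68.48] Fn 3.94 Ft -3.73 Fz 2.97 off [-0.4  1.4] zc 68.55 rot [-8.985e+01  8.000e-02 -2.985e+01]
[[0.4, -0.1, 1.0], [0.5, -0.1, 2.0], [0.7, -0.1, 3.0], [0.9, -0.1, 4.0], [1.2, -0.1, 5.0], [1.6, -0.1, 6.0], [2.0, -0.0, 6.9], [2.4, -0.0, 7.8], [2.7, -0.0, 8.7], [3.1, -0.0, 9.7], [3.3, -0.0, 10.6], [3.6, -0.0, 11.6], [3.8, -0.0, 12.5], [4.0, -0.0, 13.5]]
```

```bash
python3 -m inch '[[[0.4,-0.05,1.0],[0,0,0],8],[[0.5,-0.05,2.0],[0,0,0],8],[[0.7,-0.05,3.0],[0,0,0],8],[[0.9,-0.05,4.0],[0,0,0],8],[[1.2,-0.05,5.0],[0,0,0],8],[[1.6,-0.05,6.0],[0,0,0],8],[[2.0,-0.05,6.9],[0,0,0],8],[[2.4,-0.05,7.8],[0,0,0],8],[[2.7,-0.05,8.7],[0,0,0],8]]' >/dev/null;  python3 plan.py 14 1
```

```text
t 31.50 s 141.3/221.0 tcp [17.05 30.03 68.43] Fn 3.56 Ft -4.00 Fz 3.41 off [-0.26  1.24] zc 68.56 rot [-89.88   0.11 -29.84]
[[0.7, -0.1, 0.7], [1.0, -0.1, 1.6], [1.3, -0.1, 2.6], [1.5, -0.1, 3.5], [1.7, -0.1, 4.5], [1.9, -0.1, 5.4], [2.0, -0.1, 6.4], [2.1, -0.1, 7.4], [2.1, -0.1, 8.4], [2.1, -0.1, 9.4], [2.1, -0.1, 10.3], [2.0, -0.1, 11.3], [1.9, -0.1, 12.3], [1.8, -0.1, 13.3]]
```

```bash
echo '{"off":[-0.45,1.1],"zc":68.54,"first":1}' > S.json;  python3 plan.py 12 1
```

```text
t 31.60 s 141.8/221.0 tcp [17.18 30.12 68.45] Fn 3.36 Ft -3.62 Fz 2.87 off [-0.45  1.1 ] zc 68.54 rot [-89.86   0.1  -29.84]
[[0.7, -0.1, 0.7], [1.0, -0.1, 1.7], [1.2, -0.1, 2.6], [1.4, -0.1, 3.6], [1.6, -0.1, 4.6], [1.7, -0.1, 5.5], [1.8, -0.1, 6.5], [1.9, -0.1, 7.5], [1.9, -0.1, 8.5], [1.9, -0.1, 9.4], [1.9, -0.1, 10.4], [1.8, -0.1, 11.4]]
```

```bash
python3 -m inch '[[[0.7,-0.05,0.7],[0,0,0],8],[[1.0,-0.05,1.7],[0,0,0],8],[[1.2,-0.05,2.6],[0,0,0],8],[[1.4,-0.05,3.6],[0,0,0],8],[[1.6,-0.05,4.6],[0,0,0],8],[[1.7,-0.05,5.5],[0,0,0],8],[[1.8,-0.05,6.5],[0,0,0],8],[[1.9,-0.05,7.5],[0,0,0],8]]' >/dev/null;  python3 plan.py 12 1
```

```text
t 32.50 s 150.2/221.0 tcp [22.48 36.23 68.52] Fn 0.41 Ft -1.90 Fz 2.60 off [-0.69  1.23] zc 68.50 rot [-89.82   0.1  -29.83]
[[-0.2, 0.0, 1.0], [-0.3, 0.0, 2.0], [-0.3, 0.0, 3.0], [-0.4, 0.0, 4.0], [-0.6, 0.0, 4.9], [-0.7, 0.0, 5.9], [-0.9, 0.0, 6.9], [-1.2, 0.0, 7.8], [-1.4, 0.1, 8.7], [-1.7, 0.1, 9.7], [-2.1, 0.1, 10.6], [-2.5, 0.1, 11.5]]
```

```bash
echo '{"off":[-0.78,1.32],"zc":68.5,"first":1}' > S.json;  python3 plan.py 9 1
```

```text
t 32.60 s 150.2/221.0 tcp [22.53 36.29 68.55] Fn 0.48 Ft -0.90 Fz 2.07 off [-0.78  1.32] zc 68.50 rot [-89.82   0.1  -29.83]
[[-0.4, 0.0, 1.0], [-0.4, 0.1, 1.9], [-0.5, 0.1, 2.9], [-0.6, 0.1, 3.9], [-0.7, 0.1, 4.9], [-0.9, 0.1, 5.8], [-1.1, 0.1, 6.8], [-1.3, 0.1, 7.8], [-1.6, 0.1, 8.7]]
```

```bash
python3 -m inch '[[[-0.3,0.05,0.4],[0,0,0],8],[[-0.4,0.05,1.0],[0,0,0],8],[[-0.4,0.1,1.9],[0,0,0],8],[[-0.5,0.1,2.9],[0,0,0],8],[[-0.6,0.1,3.9],[0,0,0],8],[[-0.7,0.1,4.9],[0,0,0],8],[[-0.9,0.1,5.8],[0,0,0],8],[[-1.1,0.1,6.8],[0,0,0],8],[[-1.3,0.1,7.8],[0,0,0],8]]' >/dev/null;  python3 plan.py 12 1
```

```text
t 33.60 s 158.6/221.0 tcp [25.11 44.09 68.55] Fn 2.46 Ft -2.65 Fz 2.35 off [-0.74  1.31] zc 68.44 rot [-89.77   0.1  -29.81]
[[-0.4, 0.1, 1.0], [-0.7, 0.1, 1.9], [-1.0, 0.1, 2.8], [-1.4, 0.1, 3.7], [-1.9, 0.1, 4.6], [-2.3, 0.1, 5.5], [-2.8, 0.1, 6.3], [-3.3, 0.1, 7.2], [-3.9, 0.1, 8.0], [-4.5, 0.2, 8.8], [-5.1, 0.2, 9.5], [-5.7, 0.2, 10.3]]
```

```bash
python3 -m inch '[[[-0.4,0.1,1.0],[0,0,0],8],[[-0.7,0.1,1.9],[0,0,0],8],[[-1.0,0.1,2.8],[0,0,0],8],[[-1.4,0.1,3.7],[0,0,0],8],[[-1.9,0.1,4.6],[0,0,0],8],[[-2.3,0.1,5.5],[0,0,0],8],[[-2.8,0.1,6.3],[0,0,0],8],[[-3.3,0.1,7.2],[0,0,0],8],[[-3.9,0.1,8.0],[0,0,0],8],[[-4.5,0.15,8.8],[0,0,0],8]]' >/dev/null;  python3 plan.py 12 1
```

```text
t 34.70 s 169.0/221.0 tcp [25.14 54.37 68.51] Fn 1.72 Ft -2.64 Fz 2.99 off [-0.81  1.3 ] zc 68.43 rot [-89.74   0.12 -29.8 ]
[[-0.7, 0.1, 0.6], [-1.4, 0.1, 1.4], [-2.0, 0.1, 2.1], [-2.7, 0.1, 2.8], [-3.5, 0.1, 3.4], [-4.2, 0.1, 4.1], [-5.0, 0.1, 4.7], [-5.8, 0.1, 5.2], [-6.6, 0.1, 5.8], [-7.4, 0.1, 6.3], [-8.3, 0.1, 6.8], [-9.2, 0.1, 7.2]]
```

```bash
python3 -m inch '[[[-0.7,0.1,0.6],[0,0,0],8],[[-1.4,0.1,1.4],[0,0,0],8],[[-2.0,0.1,2.1],[0,0,0],8],[[-2.7,0.1,2.8],[0,0,0],8],[[-3.5,0.1,3.4],[0,0,0],8],[[-4.2,0.1,4.1],[0,0,0],8],[[-5.0,0.1,4.7],[0,0,0],8],[[-5.8,0.1,5.2],[0,0,0],8],[[-6.6,0.1,5.8],[0,0,0],8],[[-7.4,0.1,6.3],[0,0,0],8]]' >/dev/null;  python3 plan.py 12 1
```

```text
t 35.80 s 179.4/221.0 tcp [21.27 63.71 68.46] Fn 1.54 Ft -2.48 Fz 3.79 off [-0.9   1.24] zc 68.47 rot [-89.72   0.16 -29.79]
[[-1.0, -0.0, 0.3], [-1.9, -0.0, 0.8], [-2.8, 0.0, 1.2], [-3.7, 0.0, 1.6], [-4.6, 0.0, 1.9], [-5.5, 0.0, 2.2], [-6.5, 0.0, 2.4], [-7.4, 0.0, 2.7], [-8.4, 0.0, 2.9], [-9.4, 0.0, 3.0], [-10.3, 0.0, 3.1], [-11.3, 0.0, 3.2]]
```

```bash
python3 -m inch '[[[-1.0,0,0.3],[0,0,0],8],[[-1.9,0,0.8],[0,0,0],8],[[-2.8,0,1.2],[0,0,0],8],[[-3.7,0,1.6],[0,0,0],8],[[-4.6,0,1.9],[0,0,0],8],[[-5.5,0,2.1],[0,0,0],8],[[-6.5,0,2.3],[0,0,0],8],[[-7.4,0,2.6],[0,0,0],8],[[-8.4,0,2.8],[0,0,0],8]]' >/dev/null;  python3 plan.py 12 1
```

```text
t 36.80 s 188.9/221.0 tcp [14.79 70.37 68.48] Fn 1.86 Ft -2.19 Fz 3.71 off [-0.93  1.2 ] zc 68.50 rot [-89.71   0.2  -29.77]
[[-1.1, -0.0, 0.1], [-2.0, -0.0, 0.2], [-3.0, -0.0, 0.3], [-4.0, -0.0, 0.3], [-5.0, -0.0, 0.3], [-6.0, 0.0, 0.2], [-6.9, 0.0, 0.2], [-7.9, 0.0, 0.0], [-8.9, 0.0, -0.1], [-9.8, 0.0, -0.3], [-10.8, 0.0, -0.5], [-11.7, 0.0, -0.8]]
```

```bash
python3 -m inch '[[[-1.1,0,0.1],[0,0,0],8],[[-2.0,0,0.2],[0,0,0],8],[[-3.0,0,0.3],[0,0,0],8],[[-4.0,0,0.3],[0,0,0],8],[[-5.0,0,0.3],[0,0,0],8],[[-6.0,0,0.2],[0,0,0],8],[[-6.9,0,0.2],[0,0,0],8],[[-7.9,0,0.0],[0,0,0],8],[[-8.9,0,-0.1],[0,0,0],8]]' >/dev/null;  python3 plan.py 14 1
```

```text
t 37.80 s 198.4/221.0 tcp [ 6.45 74.53 68.48] Fn 1.30 Ft -1.99 Fz 3.61 off [-0.97  1.07] zc 68.53 rot [-89.72   0.24 -29.76]
[[-1.0, -0.0, -0.4], [-1.9, -0.0, -0.7], [-2.9, -0.0, -0.9], [-3.8, -0.0, -1.3], [-4.7, -0.0, -1.6], [-5.6, -0.0, -2.0], [-6.5, -0.0, -2.4], [-7.4, -0.0, -2.9], [-8.3, -0.0, -3.3], [-9.2, -0.0, -3.8], [-10.1, -0.0, -4.2], [-11.0, -0.0, -4.7], [-11.9, -0.0, -5.1], [-12.7, -0.0, -5.6]]
```

```bash
python3 -m inch '[[[-1.0,0,-0.4],[0,0,0],8],[[-1.9,0,-0.7],[0,0,0],8],[[-2.9,0,-0.9],[0,0,0],8],[[-3.8,0,-1.3],[0,0,0],8],[[-4.7,0,-1.6],[0,0,0],8],[[-5.6,0,-2.0],[0,0,0],8],[[-6.5,0,-2.4],[0,0,0],8],[[-7.4,0,-2.9],[0,0,0],8],[[-8.3,0,-3.3],[0,0,0],8],[[-9.2,0,-3.8],[0,0,0],8]]' >/dev/null;  python3 plan.py 14 1
```

```text
t 38.90 s 208.8/221.0 tcp [-3.88 75.43 68.47] Fn 1.99 Ft -2.00 Fz 3.84 off [-0.97  1.04] zc 68.57 rot [-89.73   0.28 -29.75]
[[-0.8, -0.1, -0.5], [-1.7, -0.1, -0.9], [-2.5, -0.1, -1.4], [-3.4, -0.1, -1.9], [-4.3, -0.1, -2.3], [-5.2, -0.1, -2.8], [-6.1, -0.1, -3.2], [-7.0, -0.1, -3.7], [-7.9, -0.1, -4.1], [-8.8, -0.1, -4.6], [-9.7, -0.1, -5.1], [-10.5, -0.1, -5.5], [-10.7, -0.1, -5.6], [-10.7, -0.1, -5.6]]
```

```bash
python3 -m inch '[[[-0.8,-0.05,-0.5],[0,0,0],8],[[-1.7,-0.05,-0.9],[0,0,0],8],[[-2.5,-0.05,-1.4],[0,0,0],8],[[-3.4,-0.05,-1.9],[0,0,0],8],[[-4.3,-0.05,-2.3],[0,0,0],8],[[-5.2,-0.05,-2.8],[0,0,0],8],[[-6.1,-0.05,-3.2],[0,0,0],8],[[-7.0,-0.05,-3.7],[0,0,0],8],[[-7.9,-0.05,-4.1],[0,0,0],8],[[-8.8,-0.05,-4.6],[0,0,0],8],[[-9.7,-0.05,-5.1],[0,0,0],8],[[-10.5,-0.05,-5.5],[0,0,0],8],[[-11.0,-0.05,-5.7],[0,0,0],8],[[-11.0,-0.05,-5.7],[0,0,0],8],[[-11.0,-0.05,-5.7],[0,0,0],8]]' >/dev/null;  python3 plan.py 1 1
```

```text
t 40.50 s 221.6/221.0 tcp [-16.7   75.4   68.46] Fn 1.92 Ft -1.12 Fz 3.78 off [-0.97  0.99] zc 68.61 rot [-89.74   0.31 -29.75]
[[0.7, -0.2, 0.3]]
```

The line has reached the blue tick. I'm lifting straight up, then clear, then back to the earlier viewpoint to inspect it.

```bash
python3 -m inch '[[[0,-1.5,0],[0,0,0],8],[[0,-4,0],[0,0,0],8],[[-1,-9,2],[0,0,0],8],[[-4,-25,9],[0,0,0],8],[[-4,-60,9],[0,0,0],8],[[-4,-100,9],[0,0,0],8],[[-4,-100,9],[0,0,0],8],[[-4,-100,9],[0,0,0],8]]'
python3 - <<'E'
from h import *
o=state();print(shift([.5332,.0043,.1655],o))
E
```

```text
time: 41.3
ee_pos: [0.539, 0.1882, 0.1695]
tcp_rot: [-89.7, 0.2, -29.8]
wrist_force: [0.3, -0.4, -1.3]
opening: 0.0126
t 41.3 tcp [539.   188.24 169.47] rot [-89.69   0.23 -29.75] F [ 0.26 -0.38 -1.27] T [-0.01  0.02 -0.02] op 12.6
[  86.26441809    2.76265361 -162.5825375 ]
```

```bash
python3 -m inch '[[[20,0,-38],[-0.005,0,-0.004],8],[[43,0,-81],[-0.005,0,-0.004],8],[[66,0,-124],[-0.005,0,-0.004],8],[[86,2,-162.5],[-0.005,0,-0.004],8],[[86,2,-162.5],[-0.005,0,-0.004],8],[[86,2,-162.5],[-0.005,0,-0.004],8],[[86,2,-162.5],[-0.005,0,-0.004],8]]' > /dev/null
python3 - <<'E'
from h import *
o=state();c=snap("wrist","w4")
a=c["frame"][15:215,90:290,::-1]
g=cv2.convertScaleAbs(a,alpha=1.8,beta=10);cv2.imwrite("pics/w4c.png",cv2.resize(g,(600,600),interpolation=cv2.INTER_CUBIC))
b=pickle.load(open("w3.pkl","rb"))
m=lambda f:((lambda h:((h[...,0]>50)&(h[...,0]<90)&(h[...,1]>90)&(h[...,2]>50)))(cv2.cvtColor(f["frame"],cv2.COLOR_RGB2HSV)))
for f in(b,c):
    v,u=np.nonzero(m(f));print(unproj(f,[[u.mean(),v.mean()]],.009,True)*1000,len(u))
E
```

```text
t 42.0 tcp [532.66   5.08 165.4 ] rot [-9.002e+01  8.000e-02 -2.974e+01] F [-0.51 -0.03  0.25] T [-0.   -0.03 -0.05] op 12.8
[[518.16557879  98.02130598   9.        ]] 10268
[[518.09685074  98.09377072   9.        ]] 10307
```

View pics/w4c.png

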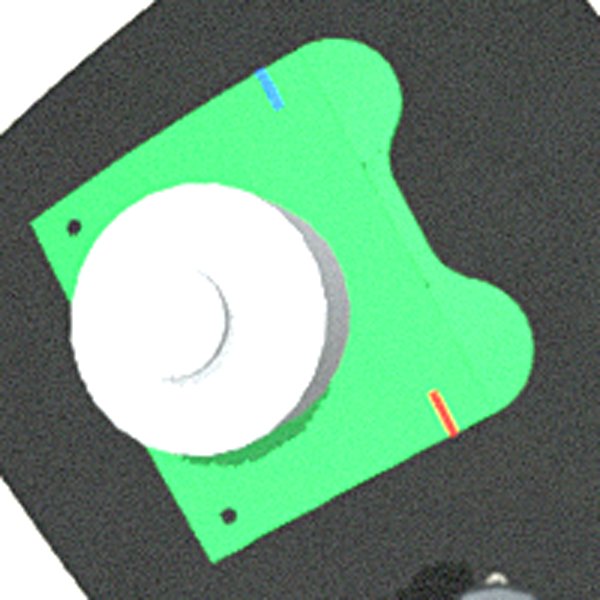

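The template has not moved: its green centroid differs by 0.1 mm from before. Both ticks and edges look as before, the graphite doesn't show on black in this camera, and the lead's point sits where it did in the hand. Now back to the stand.

Run:
```python
from h import *
o=bot.get_obs();print(shift([.5105,-.2584,.157],o))
```

```text
[ 111.31030222    8.55376641 -240.22913678]
```

```bash
python3 -m inch '[[[18,-10,-40],[0,0,0],8],[[38,-15,-82],[0,0,0],8],[[58,-15,-125],[0,0,0],8],[[78,-15,-168],[0,0,0],8],[[98,-8,-211],[0,0,0],8],[[111.3,0,-240.2],[0,0,0],8],[[111.3,5,-240.2],[0,0,0.001],8],[[111.3,8,-240.2],[0,0,0.001],8],[[111.3,8.5,-240.2],[0,0,0.001],8],[[111.3,8.5,-240.2],[0,0,0.001],8]]'
python3 - <<'E'
from h import *
o=state();print(shift([.5105,-.2584,.087],o));snap("side","s2")
a=cv2.imread("pics/s1.png");b=cv2.imread("pics/s2.png");cv2.imwrite("pics/s12.png",cv2.resize(np.hstack([a[180:290,190:290],b[180:290,190:290]]),None,fx=4,fy=4))
E
```

```text
time: 43.05
ee_pos: [0.511, -0.257, 0.1573]
tcp_rot: [-90.0, 0.1, -29.6]
wrist_force: [0.2, 0.1, 0.3]
opening: 0.0127
t 43.05 tcp [ 511.   -256.98  157.32] rot [-90.     0.1  -29.57] F [0.24 0.1  0.25] T [0.   0.02 0.02] op 12.7
[ 0.39061598 70.317265   -1.48185032]
```

View pics/s12.png

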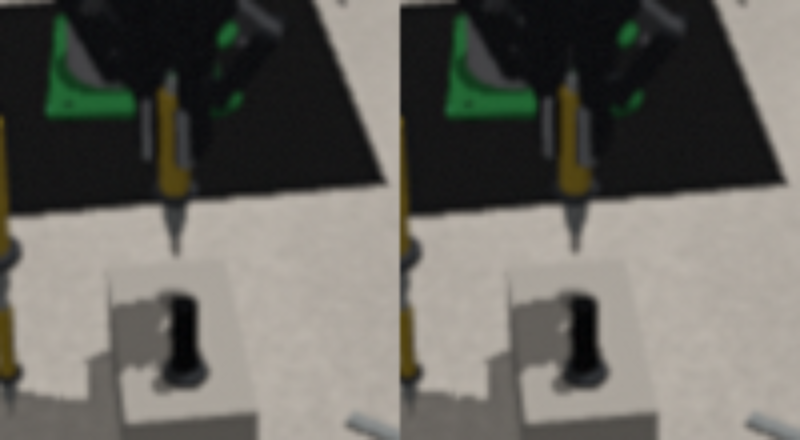

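Both pictures match (before on the left, now on the right), with the pencil over the hole and upright. Lowering in two stages.

```bash
python3 -m inch '[[[0.4,0,-1.5],[0,0,0],8],[[0.4,15,-1.5],[0,0,0],8],[[0.4,30,-1.5],[0,0,0],8],[[0.4,42,-1.5],[0,0,0],8],[[0.4,52,-1.5],[0,0,0],8],[[0.4,60,-1.5],[0,0,0],8],[[0.4,60,-1.5],[0,0,0],8],[[0.4,60,-1.5],[0,0,0],8]]'; python3 avg.py 3; python3 -c "
from h import *
print(shift([.5105,-.2584,.087]))"
```

```text
time: 43.9
ee_pos: [0.5104, -0.2586, 0.0975]
tcp_rot: [-90.0, 0.1, -29.6]
wrist_force: [-1.3, 1.1, -0.6]
opening: 0.0128
t 44.0 n 3 tcp in tpl [ -24.3  -362.98   97.73] F tpl [-1.55  0.98 -1.59] sd [0.16 0.1  0.71] T tpl [0.229 0.385 0.022] rot [-90.     0.09 -29.58]
   side F from torque X,Y: [-1.52  0.91] Fz -1.59
[-0.03233446 10.86031735  0.15178445]
```

```bash
python3 -m inch '[[[-0.4,2,0.1],[0,0,0],8],[[-0.5,5,0.1],[0,0,0],8],[[-0.5,8,0.1],[0,0,0],8],[[-0.5,10,0.1],[0,0,0],8],[[-0.5,10.5,0.1],[0,0,0],8],[[-0.5,10.8,0.1],[0,0,0],8],[[-0.5,10.8,0.1],[0,0,0],8]]'; python3 avg.py 3
```

```text
time: 44.7
ee_pos: [0.5101, -0.2582, 0.0871]
tcp_rot: [-90.0, 0.1, -29.6]
wrist_force: [0.5, 1.4, 0.3]
opening: 0.0127
t 44.8 n 3 tcp in tpl [ -24.63 -362.68   87.13] F tpl [ 0.01  0.59 -0.01] sd [0.45 0.6  0.24] T tpl [ 0.001 -0.004  0.015] rot [-9.000e+01  8.000e-02 -2.958e+01]
   side F from torque X,Y: [0.02 0.  ] Fz -0.01
```

```bash
python3 -m inch '[[[0,0.5,0],[0,0,0],8],[[0,0.9,0],[0,0,0],8],[[0,1.0,0],[0,0,0],8]]'>/dev/null; python3 avg.py 3
```

```text
t 45.2 n 3 tcp in tpl [ -24.63 -362.7    86.15] F tpl [-0.34  0.14 -0.09] sd [0.31 0.3  0.68] T tpl [-0.02   0.004 -0.003] rot [-9.000e+01  8.000e-02 -2.959e+01]
   side F from torque X,Y: [-0.01 -0.08] Fz -0.09
```

```bash
python3 -m inch '[[[0,0.5,0],[0,0,0],8],[[0,1.0,0],[0,0,0],8],[[0,1.0,0],[0,0,0],8]]'>/dev/null; python3 avg.py 3
```

```text
t 45.6 n 3 tcp in tpl [ -24.6  -362.72   86.05] F tpl [-2.59  1.    6.77] sd [0.21 0.48 0.24] T tpl [ 0.248  0.578 -0.019] rot [-9.000e+01  4.000e-02 -2.958e+01]
   side F from torque X,Y: [-2.28  0.98] Fz 6.77
```

The collar is seated, with 6.8 N pushing back at the original height. I'm relaxing 0.3 mm, opening gently to 40 mm, then rising straight up.

```bash
python3 -m inch '[[[0,-0.2,0],[0,0,0],13],[[0,-0.3,0],[0,0,0],16],[[0,-0.3,0],[0,0,0],22],[[0,-0.3,0],[0,0,0],30],[[0,-0.3,0],[0,0,0],38],[[0,-0.3,0],[0,0,0],40],[[0,-0.3,0],[0,0,0],40],[[0,-15,0],[0,0,0],40],[[0,-40,0],[0,0,0],40],[[0,-75,0],[0,0,0],40],[[0,-110,0],[0,0,0],40],[[0,-140,0],[0,0,0],40],[[0,-140,0],[0,0,0],40],[[0,-140,0],[0,0,0],40],[[0,-140,0],[0,0,0],40]]'
python3 - <<'E'
from h import *
state();c=snap("side","s3");w=snap("wrist","w5")
cv2.imwrite("pics/end.png",np.hstack([cv2.resize(c["frame"][190:320,150:280,::-1],(390,390)),w["frame"][:384,:400,::-1][:, :400].copy()[:384].repeat(1,0) if 0 else cv2.resize(w["frame"][:,60:460,::-1],(400,390))]))
E
```

```text
time: 47.1
ee_pos: [0.51, -0.2582, 0.2254]
tcp_rot: [-90.0, 0.1, -29.6]
wrist_force: [0.3, 0.4, -1.1]
opening: 0.0403
t 47.1 tcp [ 509.98 -258.2   225.44] rot [-90.     0.1  -29.58] F [ 0.26  0.36 -1.09] T [ 0.02 -0.02  0.01] op 40.3
```

View pics/end.png

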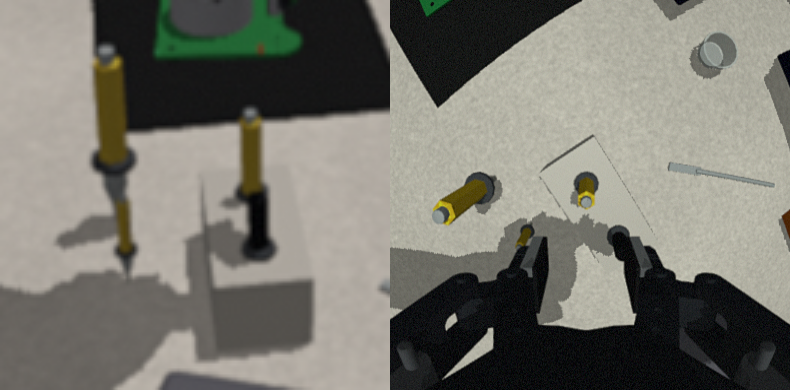

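The pencil hangs upright in its hole, with the collar on the stand at (250,190) in the left view. The marker and both decoys are untouched, and the gripper is clear above. Handing in.

```bash
python3 -c "
from workcell import bot
print(bot.job_done())"
```

```text
the job is handed in; nothing more can be done
None
```

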